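Hang glaze test tiles on the drying stand and set its cover half open

ROBOT

A 6-joint arm with a two-finger parallel gripper is mounted at the origin on the work surface. World frame = base frame: x ahead of the robot, y to its left, z up, the work surface at z = 0. Lengths are in m, angles in degrees, forces in N, time in s.
With the tool pointing down it reaches from about 0.4 to 0.825 m from the base axis. Payload 7 kg.
Tool frame: the origin (TCP) lies between the finger pads; the fingertips stand 19 mm ahead of it and the grasp point (between the pads) is the TCP; z points along the fingers, y is the line along which they close (so a half turn about z gives the same grasp; the last joint's range is limited). The gripper opens to 88 mm and grips with 3 to 60 N. Pads are 19 mm wide; open, the fingers measure 130 mm over their backs; the gripper's body (78 mm by 193 mm) begins 47 mm behind the grasp point.
Start: joints at [-54.425, 20.546, 0.682, 0, -70.136, -16.507], TCP at [0.22, -0.638, 0.246] pointing down, gripper open.
Joint ranges: [-176.03, 176.03], [-82.01, 121.73], [-58.28, 71.71], [-173.87, 95.51], [-174.79, -0.11], [-173.66, 173.66]. Speed limits (degrees/s): [136.94, 136.94, 172.46, 180, 180, 180].

INTERFACE

Orientations are given as [roll, pitch, yaw] about the fixed x, y, z axes, in that order (R = Rz(yaw) Ry(pitch) Rx(roll)).
In Python, from plant import get_obs, snapshot, close_job, spot_in, spot_point gives the robot as it stands.
- The arm moves only by the tool play_rows, never from a script. Its argument "plan" is a list of rows, each a list of 6 numbers: the shift along the tool's x, y, z in cm, then the turn, a rotation vector about the tool's x, y, z in degrees. A call has 1 to 20 rows; each row shifts and turns the commanded pose from where the row before left it, along the tool's axes as they then stand; what a row does not reach is not made up. A row lasts 1/12 s, in which the tool goes at most 41.7 mm and 7.16 degrees, less where a joint would pass 70% of its speed; a pose out of reach is approached as far as the arm can. A call is refused whole if a number of a shift passes 4.17 or a number of a turn 7.16, either way. A call with a gripper value outside its range is refused whole. "grip" is the finger opening in cm, from 0 to 8.76, set as the call begins (left out, the last holds). The fingers move at their own pace and stop on an object; the grip force is fixed at half the most. Time passes only in rows, so rows that do not move let the fingers close. It gives the time, the measured TCP pose, the force, the opening and the grip force at its end, in the units of the state.
- get_obs(): the state, without advancing time (a new reading comes with each control period).
- snapshot(name): name is "scene" or "top"; returns a dict with "frame" (480x640x3 uint8, red, green, blue), "fx", "fy", "cx", "cy" (pixels), "k1" (the pictures are not rectified: a ray, as slopes to the right and down, at radius r is drawn at 1 + k1 r^2 times it, then the intrinsics apply), "position" and "attitude" of the camera in the world. Camera axes: x right, y down, z forward; pixel columns grow to the right and rows downward; lengths in m; the calibration is good to about 2 mm. A picture is of the moment at which its call begins. There is no depth.
- close_job(): hands the job in; it is judged then, once.
Trained networks look in the newest picture that a camera, given by its name, has taken for a name from the list of things; names that differ only in an ending like _2 or _b are one class to them, and where a whole thing is asked for, a point or a joint stands for the part that bears it (a point fixed in the world has none). Each returns a list of dicts, best first, with "score" (0 to 1); they miss things now and then, are a little off and sometimes report something else, mostly with a low value. They report only what shows in the picture. A call takes as long as a camera call. They do not tell look-alikes from the thing itself.
- spot_in(camera, thing): "position" ([x, y, z] in m, in world coordinates, good to about 4 mm: the middle of the surface that is visible of it).
- spot_point(camera, thing): "position" ([x, y, z] in m, in world coordinates, good to about 4 mm: a listed point, or the origin of a listed thing).
The state is a dict: "clock": time; "joint_pos": joint angles; "qvel": joint speeds; "tau": joint torques, N m; "tool_pos": TCP position; "orientation": TCP orientation; "force": force on the tool from outside, world axes, zero at the start; "moment": the same for the moment, N m; "opening": finger opening in m; "gripper_force": force on a finger pad.
Only numpy, scipy, OpenCV 4.12 (cv2) and the standard library are available. Lean on these libraries where they do the work, as an engineer would, in place of code of your own. Each camera call takes 0.05 s, during which the arm holds its last target. There are 200 camera calls.

TASK

Fold the drying stand's clear cover back until it stands upright, and with it up hang every test tile by its side slot on the pin of its own colour, fully home in the slot's pocket. Then fold the cover down to half open, 45 degrees, along the yellow strips, and leave it so. Do not disturb the bowl, bottle and cup.

Things in the scene. Friction and masses are not known exactly. Their poses are not given: they have to be found in the camera images.
- tile_blue: Loose ceramic test tile (may be absent), blue top edge and lower half, 0.22 kg, an upside-down T standing on its foot. Foot 60 (x) x 64 (y) x 10 mm; upright plate 10 mm thick in x, 64 mm wide in y, top edge 110 mm above the origin (centre of the foot's underside, z up). Grip it above the slot (above 76 mm), across the thickness. The slot opens at the +y edge.
- blue_slot (a point): On the blue tile, 72 mm above its origin; on the pin's axis when hung home. The slot, cut through along x: a level channel 52 to 68 mm above the tile's origin from the +y edge in to y = -8 mm; over its inner end (y -8 to 8 mm) a pocket rises to 76 mm. Slide the tile towards its +y with the pin in the channel, then let it down 12 mm: it hangs level, pin at the pocket's top.
- pin_blue (a point): Middle of the stand's left-hand (+y) pin, with blue head and blue patch on the rail; 100 mm above the table; axes as the stand's. Level rod 8 mm thick along x, bare for 34 mm (x -17 to 17 mm from here) between the rail (+x) and its head (18 mm wide, 6 mm thick, -x).
- tile_green: Loose ceramic test tile (may be absent), green top edge and lower half, 0.22 kg, an upside-down T standing on its foot. Foot 60 (x) x 64 (y) x 10 mm; upright plate 10 mm thick in x, 64 mm wide in y, top edge 110 mm above the origin (centre of the foot's underside, z up). Grip it above the slot (above 76 mm), across the thickness. The slot opens at the +y edge.
- green_slot (a point): On the green tile, 72 mm above its origin; on the pin's axis when hung home. The slot, cut through along x: a level channel 52 to 68 mm above the tile's origin from the +y edge in to y = -8 mm; over its inner end (y -8 to 8 mm) a pocket rises to 76 mm. Slide the tile towards its +y with the pin in the channel, then let it down 12 mm: it hangs level, pin at the pocket's top.
- pin_green (a point): Middle of the stand's middle pin, with green head and green patch on the rail; 100 mm above the table; axes as the stand's. Level rod 8 mm thick along x, bare for 34 mm (x -17 to 17 mm from here) between the rail (+x) and its head (18 mm wide, 6 mm thick, -x).
- tile_black: Loose ceramic test tile (may be absent), black top edge and lower half, 0.22 kg, an upside-down T standing on its foot. Foot 60 (x) x 64 (y) x 10 mm; upright plate 10 mm thick in x, 64 mm wide in y, top edge 110 mm above the origin (centre of the foot's underside, z up). Grip it above the slot (above 76 mm), across the thickness. The slot opens at the +y edge.
- black_slot (a point): On the black tile, 72 mm above its origin; on the pin's axis when hung home. The slot, cut through along x: a level channel 52 to 68 mm above the tile's origin from the +y edge in to y = -8 mm; over its inner end (y -8 to 8 mm) a pocket rises to 76 mm. Slide the tile towards its +y with the pin in the channel, then let it down 12 mm: it hangs level, pin at the pocket's top.
- pin_black (a point): Middle of the stand's right-hand (-y) pin, with black head and black patch on the rail; 100 mm above the table; axes as the stand's. Level rod 8 mm thick along x, bare for 34 mm (x -17 to 17 mm from here) between the rail (+x) and its head (18 mm wide, 6 mm thick, -x).
- stand: Drying stand, fixed; position and yaw vary. Origin: table level at mid-length of the rail, below the plane in which tiles hang; x away from the robot, y along the rail. Plywood base 12 mm thick (x -50 to 140, y +-215 mm). Pins point to -x at y 145, 25, -95 mm. Yellow strips on the outer sides, rising from the hinge towards the robot, mark the cover's 45 degrees.
- rail_mid (a point): Middle of the stand's rail: 14 x 14 mm bar along y at stand x 24 mm, z 93 to 107 mm, between end posts 14 mm thick at y +-205 mm. Below the rail it is open: a tile's foot passes under it from the front (-x) but cannot come down from above past rail and pin heads.
- cover (a joint): Angle of the clear, green-framed cover hinged on the stand behind the rail: 0 = shut, level over the pins; pi/4 = half open, along the yellow strips; pi/2 = upright; end stop at 1.66. Stiff friction hinge (0.5 N m): it stays where it is left; 3 to 5 N at the handle moves it.
- cover_hinge (a point): Middle of the hinge line, 155 mm above the table at stand x 95 mm, y 0; the hinge runs along the stand's y.
- cover_handle (a point): Middle of the cover's grip bar: green, round, 14 mm thick, 120 mm long, parallel to the hinge and 165 mm from it: at angle q at stand x = 95 - 165 cos q, z = 155 + 165 sin q mm. The pane (5 mm thick, 380 mm wide) ends 120 mm from the hinge, leaving a 38 mm finger gap to the bar. The bar may turn between the fingers.
- bowl: White bowl, 110 mm wide, 60 mm high; bystander. Origin under its centre.
- bottle: White bottle with yellow cap, 56 mm wide, 150 mm high; bystander. Origin under its centre.
- cup: Blue cup, 76 mm wide, 85 mm high; bystander. Origin under its centre.
Mind the look-alikes: they are no part of the job. Leave any purple or turquoise look-alike of the tile_blue alone. Leave any pink or turquoise look-alike of the tile_green alone.

How it is judged:
By the outcome, as a careful person would: the job done as asked, in the order asked, and still so for the second after the job is handed in, with the robot touching nothing.
Of tile_blue, tile_green, tile_black only 2 to 3 are there at a start; the rules pass over those that are not, and their reading is None.
At some moment in a run one of tile_blue, tile_green, tile_black may be knocked a few centimetres aside while the robot is not near it.
Once in a run the grip may slacken for a moment while it holds something.
It also fails if it takes over 210 s, if anything falls off the work surface, if the arm or the gripper's body presses on something with over 40 N, if the wrist force passes 120 N, or if a joint passes its speed limit or range.

## Working session

There is one attempt and no reset: what is moved stays moved. The work goes in short steps, Python scripts to look and compute and a tool call to move; the robot and the scene stay as the last step left them, time stands still between calls to the robot, and variables do not carry over. Pictures are saved under pics/ and viewed, at most 14 in all, crops included, and the job is handed in when it is done.

Besides the shell and the picture viewer there is one more tool, called after "Emit:" as name(argument=value, ...) on one line, values as JSON. play_rows: Moves the arm, as the interface text tells. Its arguments: {"type":"object","properties":{"plan":{"type":"array","items":{"type":"array","items":{"type":"number"}}},"grip":{"type":"number"}},"required":["plan"]}

```bash
mkdir -p pics; ls
python3 - <<'E'
from plant import *
import cv2,numpy as np
o=get_obs();print(o)
for c in("scene","top"):
    s=snapshot(c);cv2.imwrite(f"pics/{c}0.png",s["frame"][:,:,::-1]);print({k:v for k,v in s.items() if k!="frame"})
    for t in["tile_blue","tile_green","tile_black","blue_slot","green_slot","black_slot","pin_blue","pin_green","pin_black","stand","rail_mid","cover_hinge","cover_handle","bowl","bottle","cup"]:
        print(c,t,[(np.round(d["position"],3).tolist(),round(d["score"],2)) for d in spot_point(c,t)])
print(get_obs()["clock"])
E
```

```text
pics
{'clock': 0.0, 'joint_pos': array([-5.44222722e+01,  2.05920937e+01,  6.33014928e-01, -2.25990534e-02,
       -7.01361607e+01, -1.65064637e+01]), 'qvel': array([-0.11769712,  0.08150612,  0.0760463 ,  0.01745008,  0.07200957,
        0.05930618]), 'tau': array([-3.16729136e-03, -5.82723498e+01,  2.93035322e+01,  6.99691236e+00,
        6.65183121e-03, -1.39541976e-04]), 'tool_pos': array([ 0.22037965, -0.6375097 ,  0.24460167]), 'orientation': array([ 1.79902649e+02, -6.69391700e-03, -1.60936427e+02]), 'force': array([-0.47292642,  0.48315556,  0.25669277]), 'moment': array([ 0.01656362,  0.02136898, -0.03360622]), 'gripper_force': 0.0, 'opening': 0.08776068418774104}
{'fx': 466.083346825328, 'fy': 466.083346825328, 'cx': 330.59369367370005, 'cy': 241.64734049265064, 'k1': -0.060100790700011626, 'position': array([1.32647762, 0.47704617, 0.84881994]), 'attitude': array([-127.24278543,   -0.82195417,  117.80226578])}
scene tile_blue [([0.37, 0.326, -0.004], 0.81), ([0.252, 0.283, -0.001], 0.58), ([0.296, 0.437, -0.003], 0.56)]
scene tile_green [([0.57, 0.49, -0.001], 0.88), ([0.5
[... 1624 characters left out ...]

top green_slot [([0.58, 0.217, 0.07], 0.83), ([0.574, 0.49, 0.069], 0.75), ([0.364, 0.324, 0.005], 0.67)]
top black_slot [([0.447, 0.14, 0.074], 0.63), ([0.678, -0.235, 0.154], 0.6)]
top pin_blue [([0.576, -0.092, 0.1], 0.72)]
top pin_green [([0.584, -0.21, 0.102], 0.8)]
top pin_black [([0.583, -0.335, 0.096], 0.87), ([0.514, -0.238, 0.189], 0.52)]
top stand [([0.58, -0.24, -0.002], 0.73), ([0.444, 0.138, -0.001], 0.22)]
top rail_mid []
top cover_hinge [([0.675, -0.231, 0.154], 0.74)]
top cover_handle [([0.516, -0.237, 0.19], 0.69), ([0.569, 0.37, -0.004], 0.45)]
top bowl [([0.732, 0.183, -0.006], 0.67)]
top bottle [([0.716, 0.374, -0.002], 0.6)]
top cup [([0.333, -0.37, -0.005], 0.79)]
1.7
```

View pics/scene0.png

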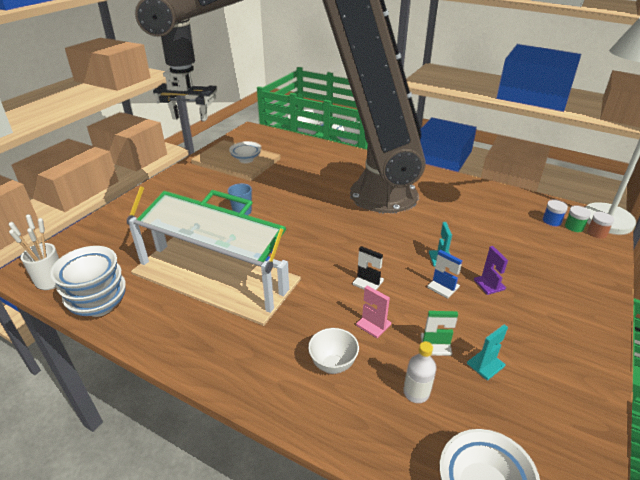

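View pics/top0.png

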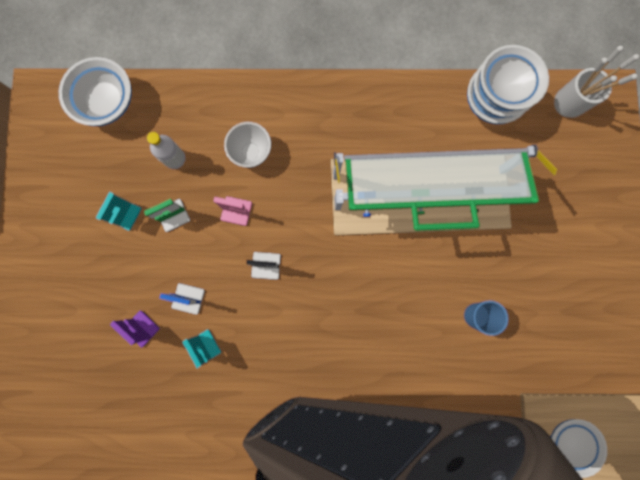

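The scene picture shows the cover nearly shut, with its handle at about (228,203). It also shows black (368,268), blue (447,272) and green (438,332) tiles standing among pink, purple and turquoise look-alikes. The top view agrees: black is at (265,264), blue at (187,299) and green at (167,213). Next I'll zoom in on the tiles' slot sides and fit the stand's pose.

```bash
cat > h.py <<'E'
import numpy as np, cv2
from scipy.spatial.transform import Rotation as Ro
from plant import *
def rpy(a): return Ro.from_euler('xyz',a,degrees=True)
def ray(s,u,v):
    p=np.array([(u-s["cx"])/s["fx"],(v-s["cy"])/s["fy"]]);q=p.copy()
    for _ in range(8): q=p/(1+s["k1"]*(q@q))
    return rpy(s["attitude"]).apply([q[0],q[1],1.])
def at_z(s,u,v,z):
    d=ray(s,u,v); return s["position"]+d*(z-s["position"][2])/d[2]
def proj(s,P):
    c=rpy(s["attitude"]).inv().apply(np.array(P)-s["position"]);q=c[:2]/c[2]; q=q*(1+s["k1"]*(q@q))
    return q*[s["fx"],s["fy"]]+[s["cx"],s["cy"]]
def goto(pos,yaw,tilt=0):
    "total tool-frame shift (cm) and turn (deg) from present pose to pos, tool down with yaw"
    o=get_obs();R=rpy(o["orientation"]);T=rpy([180,0,yaw])*Ro.from_rotvec([tilt,0,0],degrees=True)
    print("shift cm",np.round(R.inv().apply(np.array(pos)-o["tool_pos"])*100,2),"turn",np.round((R.inv()*T).as_rotvec(degrees=True),2),
      "shift in goal axes",np.round(T.inv().apply(np.array(pos)-o["tool_pos"])*100,2),"t",round(o["clock"],1))
E
python3 - <<'E'
from h import *
import cv2
a=cv2.imread("pics/scene0.png")[210:390,330:520];b=cv2.imread("pics/top0.png")[185:355,90:290]
a=cv2.resize(a,(400,379),interpolation=3);b=cv2.resize(b,(400,340),interpolation=3)
c=cv2.imread("pics/scene0.png")[60:300,110:310];c=cv2.resize(c,(800-400,379*400//400))
z=np.zeros((600,800,3),np.uint8);z[:379,:400]=a;z[:340,400:]=b;z[380:600,:400]=0
e=cv2.resize(cv2.imread("pics/top0.png")[135:250,320:560],(459,220),interpolation=3);z[380:600,:459]=e
f=cv2.resize(cv2.imread("pics/scene0.png")[60:125,145:235],(340,246),interpolation=3);z[345:591,460:]=f
cv2.imwrite("pics/crop1.png",z)
# stand fit
L={(0,.145):[(.576,-.094),(.576,-.092)],(0,.025):[(.578,-.212),(.584,-.21)],(0,-.095):[(.583,-.335)],(0,0):[(.577,-.238),(.58,-.24)],(.024,0):[(.605,-.24)],(.095,0):[(.678,-.233),(.675,-.231)]}
from scipy.optimize import least_squares
def f(p):
    R=np.array([[np.cos(p[2]),-np.sin(p[2])],[np.sin(p[2]),np.cos(p[2])]])
    return np.concatenate([R@k+p[:2]-w for k,v in L.items() for w in v])
r=least_squares(f,[.58,-.24,0],loss='soft_l1',f_scale=.004);print(r.x[:2],np.degrees(r.x[2]),np.round(r.fun*1000,1))
E
```

```text
[ 0.5806365  -0.23776261] 2.0580185842696737 [-0.6  1.1 -0.6 -0.9  1.7 -0.8 -4.3 -2.8  1.   2.3  3.6  0.2  0.6  2.2
 -0.4  3.1 -2.4 -1.4  0.6 -3.4]
```

View pics/crop1.png

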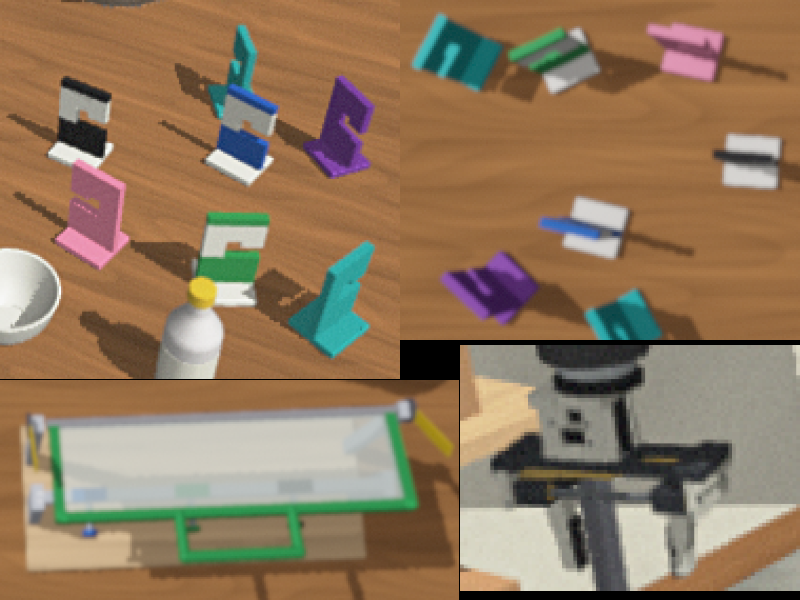

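The slots all open towards +y (right in the scene view). Tile yaws are about -9° for blue, +23° for green and -3° for black. The stand is at (0.581,-0.238) with yaw +2°. I'll turn the tool to the stand's axes and go above the handle.

Emit:
play_rows(plan=[[0,0,-0.6,0,0,-6.64],[0,0,-0.6,0,0,-6.64],[0,0,-0.6,0,0,-6.64],[0,0,-0.6,0,0,-6.64],[0,0,-0.6,0,0,-6.64],[0,0,-0.6,0,0,-6.64],[0,0,-0.6,0,0,-6.64],[0,0,-0.6,0,0,-6.64],[0,0,-0.6,0,0,-6.64],[0,0,-0.6,0,0,-6.64],[0,0,-0.6,0,0,-6.64]], grip=3.2)

```text
clock: 2.62
tool_pos: [0.2204, -0.6379, 0.3119]
orientation: [180.0, 0.0, -87.6]
force: [0.2, -0.8, -0.0]
opening: 0.032
gripper_force: 0.0
```

Run:
```python
from h import *
goto([.517,-.238,.30],-88)
```

```text
shift cm [-38.7  -31.33   1.19] turn [0.   0.   0.43] shift in goal axes [-38.93 -31.03   1.19] t 2.6
```

Emit:
play_rows(plan=[[-1.5,-1.2,0.1,0,0,0.4],[-2.5,-2,0.1,0,0,0],[-2.7,-2.2,0.1,0,0,0],[-2.7,-2.2,0.1,0,0,0],[-2.7,-2.2,0.1,0,0,0],[-2.7,-2.2,0.1,0,0,0],[-2.7,-2.2,0.1,0,0,0],[-2.7,-2.2,0.1,0,0,0],[-2.7,-2.2,0.1,0,0,0],[-2.7,-2.2,0.1,0,0,0],[-2.7,-2.2,0.1,0,0,0],[-2.7,-2.2,0.1,0,0,0],[-2.7,-2.2,0,0,0,0],[-2.7,-2.2,0,0,0,0],[-1.5,-1.1,0,0,0,0],[-0.9,-0.5,0,0,0,0],[0,0,0,0,0,0]])

```text
clock: 4.03
tool_pos: [0.5215, -0.2391, 0.2994]
orientation: [180.0, 0.0, -88.2]
force: [-0.3, 0.4, 0.3]
opening: 0.0321
gripper_force: 0.0
```

Run:
```python
from h import *
s=snapshot("scene");cv2.imwrite("pics/s2.png",s["frame"][:,:,::-1])
for n in("scene","top"):
    if n=="top": s=snapshot("top")
    for t in("cover_handle","cover_hinge"): print(n,t,[(np.round(d["position"],3).tolist(),round(d["score"],2)) for d in spot_point(n,t)])
goto([.516,-.239,.192],-88)
```

```text
scene cover_handle [([0.518, -0.243, 0.193], 0.98), ([0.577, -0.092, 0.101], 0.19)]
scene cover_hinge [([0.674, -0.234, 0.155], 0.88), ([0.517, -0.24, 0.195], 0.35)]
top cover_handle [([0.515, -0.238, 0.19], 0.64), ([0.368, 0.326, 0.004], 0.54)]
top cover_hinge []
shift cm [-0.28  0.4  10.77] turn [-0.01 -0.   -0.37] shift in goal axes [-0.28  0.4  10.77] t 4.3
```

Emit:
play_rows(plan=[[-0.2,0.4,0.6,0,0,0],[0,0,1.6,0,0,0],[0,0,2,0,0,0],[0,0,2,0,0,0],[0,0,1.8,0,0,0],[0,0,1.4,0,0,0],[0,0,0.9,0,0,0],[0,0,0.4,0,0,0],[0,0,0,0,0,0]])

```text
clock: 5.08
tool_pos: [0.516, -0.239, 0.1918]
orientation: [179.9, 0.0, -88.3]
force: [0.5, 0.9, -0.1]
opening: 0.0323
gripper_force: 0.0
```

Emit:
play_rows(plan=[[0,0,0,0,0,0],[0,0,0,0,0,0],[0,0,0,0,0,0],[0,0,0,0,0,0],[0,0,0,0,0,0]], grip=0.6)

```text
clock: 5.5
tool_pos: [0.5154, -0.239, 0.193]
orientation: [179.9, -0.0, -88.3]
force: [-5.1, -0.2, 3.1]
opening: 0.0129
gripper_force: 30.0
```

Run:
```python
import numpy as np
q=np.radians(np.linspace(13.5,91.5,25));
print([[0,round(a,2),round(b,2),0,0,0] for a,b in zip(16.5*np.diff(np.cos(q)),-16.5*np.diff(np.sin(q)))])
```

```text
[[0, np.float64(-0.24), np.float64(-0.9), 0, 0, 0], [0, np.float64(-0.29), np.float64(-0.89), 0, 0, 0], [0, np.float64(-0.34), np.float64(-0.87), 0, 0, 0], [0, np.float64(-0.39), np.float64(-0.85), 0, 0, 0], [0, np.float64(-0.44), np.float64(-0.83), 0, 0, 0], [0, np.float64(-0.49), np.float64(-0.8), 0, 0, 0], [0, np.float64(-0.53), np.float64(-0.77), 0, 0, 0], [0, np.float64(-0.57), np.float64(-0.74), 0, 0, 0], [0, np.float64(-0.62), np.float64(-0.7), 0, 0, 0], [0, np.float64(-0.65), np.float64(-0.67), 0, 0, 0], [0, np.float64(-0.69), np.float64(-0.63), 0, 0, 0], [0, np.float64(-0.73), np.float64(-0.59), 0, 0, 0], [0, np.float64(-0.76), np.float64(-0.55), 0, 0, 0], [0, np.float64(-0.79), np.float64(-0.5), 0, 0, 0], [0, np.float64(-0.82), np.float64(-0.46), 0, 0, 0], [0, np.float64(-0.84), np.float64(-0.41), 0, 0, 0], [0, np.float64(-0.86), np.float64(-0.36), 0, 0, 0], [0, np.float64(-0.88), np.float64(-0.31), 0, 0, 0], [0, np.float64(-0.9), np.float64(-0.26), 0, 0, 0], [0, np.float64(-0.91), np.float64(-0.21), 0, 0, 0], [0, np.float64(-0.92), np.float64(-0.16), 0, 0, 0], [0, np.float64(-0.93), np.float64(-0.11), 0, 0, 0], [0, np.float64(-0.93), np.float64(-0.06), 0, 0, 0], [0, np.float64(-0.94), np.float64(-0.0), 0, 0, 0]]
```

Emit:
play_rows(plan=[[0,-0.24,-0.9,0,0,0],[0,-0.29,-0.89,0,0,0],[0,-0.34,-0.87,0,0,0],[0,-0.39,-0.85,0,0,0],[0,-0.44,-0.83,0,0,0],[0,-0.49,-0.8,0,0,0],[0,-0.53,-0.77,0,0,0],[0,-0.57,-0.74,0,0,0],[0,-0.62,-0.7,0,0,0],[0,-0.65,-0.67,0,0,0],[0,-0.69,-0.63,0,0,0],[0,-0.73,-0.59,0,0,0]])

```text
clock: 6.5
tool_pos: [0.5722, -0.2368, 0.2872]
orientation: [179.6, 0.0, -88.3]
force: [-20.1, 6.9, 15.5]
opening: 0.013
gripper_force: 30.0
```

Emit:
play_rows(plan=[[0,-0.61,-0.67,0,0,0],[0,-0.69,-0.58,0,0,0],[0,-0.82,-0.46,0,0,0],[0,-0.84,-0.41,0,0,0],[0,-0.86,-0.36,0,0,0],[0,-0.88,-0.31,0,0,0],[0,-0.9,-0.26,0,0,0]])

```text
clock: 7.08
tool_pos: [0.6317, -0.2349, 0.3184]
orientation: [180.0, 0.0, -88.3]
force: [-8.2, 4.3, 8.1]
opening: 0.0129
gripper_force: 30.1
```

Emit:
play_rows(plan=[[0,-0.91,-0.2,0,0,0],[0,-0.92,-0.14,0,0,0],[0,-0.93,-0.08,0,0,0],[0,-0.93,-0.02,0,0,0],[0,-0.9,0,0,0,0],[0,0,0,0,0,0]])

```text
clock: 7.58
tool_pos: [0.6801, -0.233, 0.3224]
orientation: [-179.8, 0.0, -88.2]
force: [-0.1, 3.4, 4.9]
opening: 0.0128
gripper_force: 30.1
```

Run:
```python
from h import *
for n in("scene","top"):
    s=snapshot(n);cv2.imwrite(f"pics/{n}3.png",s["frame"][:,:,::-1])
    for t in("cover_handle","cover_hinge","rail_mid","pin_blue","pin_green","pin_black","stand"): print(n,t,[(np.round(d["position"],3).tolist(),round(d["score"],2)) for d in spot_point(n,t)][:2])
print(get_obs()["tool_pos"],get_obs()["force"])
a=cv2.imread("pics/scene3.png")[130:330,100:320];b=cv2.imread("pics/top3.png")[100:260,310:590]
z=np.zeros((600,800,3),np.uint8);z[:,:400]=cv2.resize(a,(400,364),interpolation=3)[0:364].repeat(1,0) if 0 else 0
a=cv2.resize(a,(440,400),interpolation=3);b=cv2.resize(b,(360,206),interpolation=3);z[:400,:440]=a;z[:206,440:]=b
cv2.imwrite("pics/c3.png",z)
```

```text
scene cover_handle [([0.68, -0.234, 0.322], 0.91)]
scene cover_hinge [([0.678, -0.232, 0.157], 0.8)]
scene rail_mid [([0.606, -0.235, 0.098], 0.92)]
scene pin_blue [([0.574, -0.096, 0.105], 0.56)]
scene pin_green [([0.582, -0.213, 0.098], 0.82), ([0.578, -0.234, 0.001], 0.35)]
scene pin_black [([0.587, -0.334, 0.101], 0.8), ([0.683, -0.234, 0.322], 0.23)]
scene stand [([0.581, -0.235, 0.001], 0.83)]
top cover_handle []
top cover_hinge []
top rail_mid []
top pin_blue []
top pin_green []
top pin_black [([0.587, -0.335, 0.097], 0.82)]
top stand [([0.581, -0.333, 0.093], 0.36)]
[ 0.67989843 -0.23299217  0.32239237] [2.26154634 5.66387937 5.05250672]
```

View pics/c3.png

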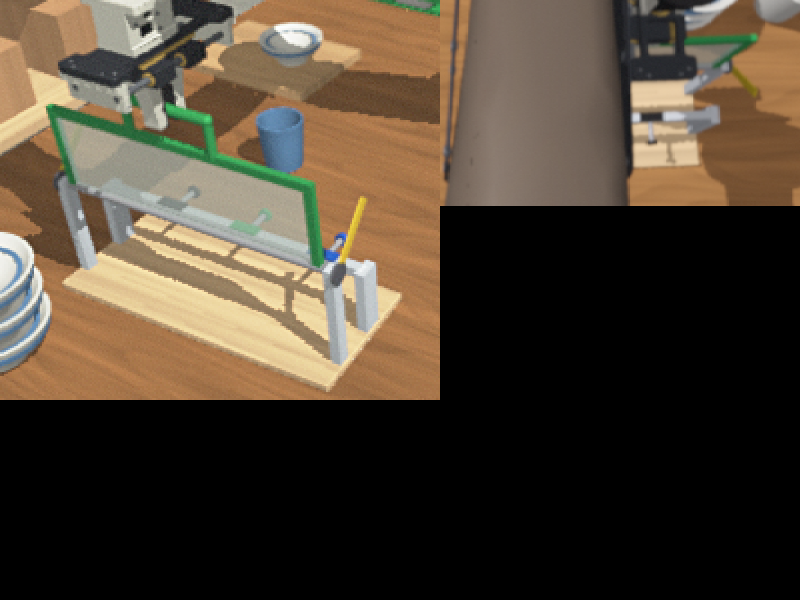

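The picture shows the cover upright: frame from (50,105) to (320,260), handle in the fingers, and the pins free below it. I'll let go, rise and go to the blue tile.

Emit:
play_rows(plan=[[0,0,0,0,0,0],[0,0,0,0,0,0],[0,0,-0.5,0,0,0],[0,0,-2,0,0,0],[0,0,-3,0,0,0],[0,0,-3,0,0,0],[0,0,-1,0,0,0],[0,0,0,0,0,0]], grip=4)

```text
clock: 9.05
tool_pos: [0.6788, -0.2349, 0.4195]
orientation: [-179.7, -0.1, -88.3]
force: [-0.5, 0.2, -0.4]
opening: 0.04
gripper_force: 0.0
```

Run:
```python
from h import *
s=snapshot("scene")
for t in("cover_handle","tile_blue","blue_slot"): print(t,[(np.round(d["position"],3).tolist(),round(d["score"],2)) for d in spot_point("scene",t)])
goto([.367,.327,.22],-99)
```

```text
cover_handle [([0.68, -0.235, 0.32], 0.59)]
tile_blue [([0.255, 0.282, 0.0], 0.86), ([0.373, 0.327, 0.002], 0.78), ([0.298, 0.438, -0.001], 0.62)]
blue_slot [([0.367, 0.325, 0.073], 0.82), ([0.298, 0.437, 0.073], 0.74), ([0.252, 0.281, 0.073], 0.67)]
shift cm [-56.99  29.38  19.45] turn [ 0.11  0.02 10.69] shift in goal axes [-50.55  39.49  19.37] t 9.2
```

Emit:
play_rows(plan=[[-1.5,0.8,0,0,0,0],[-2.5,1.3,0,0,0,0],[-3.2,1.6,0.5,0,0,0],[-3.2,1.6,1,0,0,0],[-3.2,1.6,1,0,0,0],[-3.2,1.6,1,0,0,0],[-3.2,1.6,1,0,0,0],[-3.2,1.6,1,0,0,0],[-3.2,1.6,1,0,0,0],[-3.2,1.6,1,0,0,0],[-3.2,1.6,1,0,0,0],[-3.2,1.6,1,0,0,0],[-3.2,1.6,1,0,0,0],[-3.2,1.6,1,0,0,0],[-3.2,1.6,1,0,0,0],[-3.2,1.7,1.5,0,0,0],[-3.2,1.8,1.5,0,0,0],[-3,1.8,1.5,0,0,0],[-1.2,0.6,1.5,0,0,5.3],[0,0,0,0,0,5.3]])

```text
clock: 10.92
tool_pos: [0.3709, 0.3198, 0.2261]
orientation: [179.8, -0.3, -99.0]
force: [-0.3, -1.8, 0.3]
opening: 0.0401
gripper_force: 0.0
```

Run:
```python
from h import *
for n in("scene","top"):
    s=snapshot(n);cv2.imwrite(f"pics/{n}4.png",s["frame"][:,:,::-1])
    for t in("tile_blue","blue_slot","tile_green","green_slot","black_slot","pin_blue","pin_green","pin_black","stand","rail_mid"): print(n,t,[(np.round(d["position"],3).tolist(),round(d["score"],2)) for d in spot_point(n,t)])
goto([.367,.327,.104],-99)
a=cv2.imread("pics/scene4.png")[190:390,320:540];b=cv2.imread("pics/top4.png")[170:360,80:300]
z=np.zeros((400,800,3),np.uint8);z[:,:400]=cv2.resize(a,(400,364),interpolation=3).__class__((1,)) if 0 else 0
z[:364,:400]=cv2.resize(a,(400,364),interpolation=3);z[:345,400:]=cv2.resize(b,(400,345),interpolation=3)
cv2.imwrite("pics/c4.png",z)
```

```text
scene tile_blue [([0.3, 0.439, -0.004], 0.71), ([0.331, -0.364, -0.005], 0.69), ([0.37, 0.325, -0.003], 0.62), ([0.251, 0.283, -0.002], 0.59), ([0.584, -0.33, 0.101], 0.58)]
scene blue_slot [([0.368, 0.326, 0.073], 0.68), ([0.301, 0.438, 0.072], 0.62), ([0.253, 0.282, 0.071], 0.6)]
scene tile_green [([0.578, 0.216, 0.001], 0.88), ([0.567, 0.373, -0.0], 0.75), ([0.372, 0.327, -0.0], 0.72), ([0.569, 0.489, -0.001], 0.62)]
scene green_slot [([0.571, 0.49, 0.075], 0.81), ([0.579, 0.217, 0.073], 0.76), ([0.569, 0.366, 0.071], 0.63), ([0.448, 0.143, -0.003], 0.5)]
scene black_slot [([0.446, 0.138, 0.074], 0.82), ([0.329, -0.362, -0.002], 0.26)]
scene pin_blue [([0.577, -0.096, 0.103], 0.68), ([0.366, 0.326, 0.073], 0.49)]
scene pin_green [([0.578, -0.21, 0.097], 0.61)]
scene pin_black [([0.588, -0.333, 0.102], 0.91)]
scene stand [([0.579, -0.235, 0.001], 0.61)]
scene rail_mid [([0.608, -0.237, 0.1], 0.56), ([0.446, 0.14, -0.001], 0.44)]
top tile_blue [([0.678, -0.231, 0.317], 0.69), ([0.365, 0.327, 0.003], 0.68), ([0.254, 0.287, 0.0], 0.56), ([0.296, 0.437, 0.005], 0.46), ([0.571, 0.371, -0.002], 0.27)]
top blue_slot [([0.252, 0.284, 0.07], 0.88), ([0.291, 0.43, 0.073], 0.54), ([0.447, 0.14, 0.0], 0.39)]
top tile_green [([0.57, 0.368, 0.0], 0.89), ([0.583, 0.212, -0.004], 0.81), ([0.574, 0.489, 0.002], 0.79)]
top green_slot [([0.568, 0.372, 0.071], 0.93), ([0.574, 0.488, 0.069], 0.92), ([0.579, 0.215, 0.072], 0.64)]
top black_slot [([0.365, 0.324, 0.073], 0.33)]
top pin_blue [([0.577, -0.09, 0.101], 0.74)]
top pin_green [([0.583, -0.211, 0.1], 0.91), ([0.329, -0.366, -0.0], 0.6)]
top pin_black [([0.584, -0.333, 0.095], 0.78)]
top stand [([0.58, -0.24, -0.0], 0.65)]
top rail_mid []
shift cm [-0.67  0.77 12.59] turn [0.   0.   0.11] shift in goal axes [-0.67  0.78 12.59] t 12.0
```

View pics/c4.png

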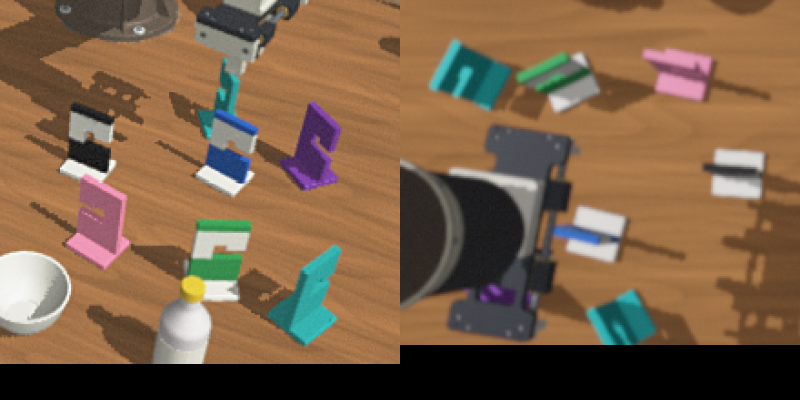

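The picture shows the blue tile untouched (scene crop (228,150)), with the gripper above it. I'll go down and grip.

Emit:
play_rows(plan=[[-0.3,0.3,1,0,0,0],[-0.3,0.4,2,0,0,0],[0,0,2.2,0,0,0],[0,0,2.2,0,0,0],[0,0,2,0,0,0],[0,0,1.6,0,0,0],[0,0,1,0,0,0],[0,0,0.5,0,0,0],[0,0,0,0,0,0]])

```text
clock: 12.77
tool_pos: [0.3671, 0.3255, 0.1033]
orientation: [179.9, -0.1, -98.9]
force: [0.3, -0.0, 0.6]
opening: 0.04
gripper_force: 0.0
```

Emit:
play_rows(plan=[[0,0,0,0,0,0],[0,0,0,0,0,0],[0,0,0,0,0,0],[0,0,0,0,0,0],[0,0,0,0,0,0],[0,0,0,0,0,0]], grip=0.2)

```text
clock: 13.27
tool_pos: [0.3677, 0.3262, 0.1053]
orientation: [-180.0, 0.0, -98.9]
force: [-1.9, -0.6, 3.1]
opening: 0.0092
gripper_force: 30.0
```

Emit:
play_rows(plan=[[0,0,-0.5,0,0,0],[0,0,-1.5,0,0,0],[0,0,-2.5,0,0,0],[0,0,-3,0,0,0],[0,0,-3,0,0,0],[0,0,-2,0,0,0],[0,0,-0.5,0,0,0],[0,0,0,0,0,0]])

```text
clock: 13.93
tool_pos: [0.3678, 0.3266, 0.2364]
orientation: [-180.0, 0.2, -98.9]
force: [-1.0, -0.2, -2.3]
opening: 0.0096
gripper_force: 30.0
```

Run:
```python
from h import *
import cv2
for n in("scene","top"):
    s=snapshot(n)
    for t in("tile_blue","blue_slot"): print(n,t,[(np.round(d["position"],3).tolist(),round(d["score"],2)) for d in spot_point(n,t)])
print(get_obs()["force"],get_obs()["opening"])
# stand fit, all detections
L={(0,.145):[(.576,-.094),(.576,-.092),(.574,-.096),(.577,-.096),(.577,-.09)],(0,.025):[(.578,-.212),(.584,-.21),(.582,-.213),(.578,-.21),(.583,-.211)],(0,-.095):[(.583,-.335),(.587,-.334),(.587,-.335),(.588,-.333),(.584,-.333)],(0,0):[(.577,-.238),(.58,-.24),(.581,-.235),(.579,-.235),(.58,-.24)],(.024,0):[(.605,-.24),(.606,-.235),(.608,-.237)],(.095,0):[(.678,-.233),(.675,-.231),(.674,-.234),(.678,-.232)]}
from scipy.optimize import least_squares
def f(p):
    R=np.array([[np.cos(p[2]),-np.sin(p[2])],[np.sin(p[2]),np.cos(p[2])]])
    return np.concatenate([R@k+p[:2]-w for k,v in L.items() for w in v])
r=least_squares(f,[.58,-.24,0],loss='soft_l1',f_scale=.004);print(r.x[:2],np.degrees(r.x[2]))
```

```text
scene tile_blue [([0.25, 0.282, -0.002], 0.81), ([0.586, -0.332, 0.105], 0.7), ([0.372, 0.328, 0.131], 0.65), ([0.298, 0.438, -0.003], 0.59)]
scene blue_slot [([0.297, 0.436, 0.074], 0.97), ([0.37, 0.327, 0.203], 0.75), ([0.252, 0.282, 0.077], 0.59)]
top tile_blue [([0.295, 0.433, 0.005], 0.83), ([0.252, 0.285, -0.0], 0.69), ([0.366, 0.322, 0.133], 0.65)]
top blue_slot [([0.363, 0.326, 0.202], 0.89), ([0.251, 0.279, 0.071], 0.86), ([0.294, 0.432, 0.07], 0.55)]
[ 0.15795777 -0.99646135 -3.00950785] 0.010257788757154721
[ 0.58148331 -0.23767835] 2.4153433993209856
```

Run:
```python
from h import *
goto([.533,-.143,.27],-87.8)
```

```text
shift cm [ 43.74 -23.62  -3.57] turn [  0.07  -0.13 -11.1 ] shift in goal axes [ 47.46 -14.76  -3.65] t 14.2
```

Emit:
play_rows(plan=[[0,0,-1.2,0,0,-3.7],[0,0,-1.2,0,0,-3.7],[0,0,-1.2,0,0,-3.7],[1.4,-0.4,0,0,0,0],[2.5,-0.8,0,0,0,0],[3,-0.95,0,0,0,0],[3.2,-1,0,0,0,0],[3.2,-1,0,0,0,0],[3.2,-1,0,0,0,0],[3.2,-1,0,0,0,0],[3.2,-1,0,0,0,0],[3.2,-1,0,0,0,0],[3.2,-1,0,0,0,0],[3.2,-1,0,0,0,0],[3.2,-1,0,0,0,0],[3.2,-1,0,0,0,0],[3,-0.95,0,0,0,0],[2.5,-0.8,0,0,0,0],[1.5,-0.5,0,0,0,0],[0.6,-0.3,0,0,0,0]])

```text
clock: 15.9
tool_pos: [0.532, -0.1354, 0.2692]
orientation: [179.8, -0.0, -88.0]
force: [0.2, -0.5, -2.5]
opening: 0.0101
gripper_force: 3.0
```

Run:
```python
from h import *
o=get_obs();print(o["tool_pos"],o["orientation"],o["opening"],o["clock"])
goto([.533,-.143,.1445],-87.8)
for n in("scene","top"):
    s=snapshot(n)
    for t in("blue_slot","pin_blue"): print(n,t,[(np.round(d["position"],3).tolist(),round(d["score"],2)) for d in spot_point(n,t)])
```

```text
[ 0.53203505 -0.13542797  0.2692048 ] [ 1.79838718e+02 -1.84158794e-02 -8.79990987e+01] 0.010113322555698797 15.9
shift cm [ 0.76 -0.11 12.47] turn [ 0.16 -0.02 -0.2 ] shift in goal axes [ 0.76 -0.07 12.47] t 15.9
scene blue_slot [([0.532, -0.139, 0.236], 0.79), ([0.3, 0.435, 0.073], 0.72), ([0.255, 0.28, 0.074], 0.61)]
scene pin_blue [([0.577, -0.093, 0.102], 0.98), ([0.33, -0.362, -0.005], 0.57), ([0.736, 0.18, 0.002], 0.26)]
top blue_slot [([0.298, 0.433, 0.071], 0.82), ([0.249, 0.283, 0.073], 0.82), ([0.53, -0.137, 0.237], 0.64), ([0.572, -0.094, 0.1], 0.19)]
top pin_blue [([0.576, -0.092, 0.1], 0.66)]
```

The grip slackened just now, but the tile has not slipped yet. I'll hold still until it recovers.

Emit:
play_rows(plan=[[0,0,0,0,0,0],[0,0,0,0,0,0],[0,0,0,0,0,0],[0,0,0,0,0,0],[0,0,0,0,0,0],[0,0,0,0,0,0]], grip=0)

```text
clock: 16.7
tool_pos: [0.5324, -0.1328, 0.2709]
orientation: [-180.0, -0.0, -87.8]
force: [-0.2, -0.3, -2.0]
opening: 0.0094
gripper_force: 30.0
```

Run:
```python
from h import *
goto([.533,-.143,.1445],-87.8)
for n in("scene","top"):
    s=snapshot(n);cv2.imwrite(f"pics/{n}5.png",s["frame"][:,:,::-1])
    for t in("blue_slot","tile_blue"): print(n,t,[(np.round(d["position"],3).tolist(),round(d["score"],2)) for d in spot_point(n,t)][:4])
z=np.hstack([cv2.resize(cv2.imread("pics/scene5.png")[70:330,100:330],(400,452)),cv2.resize(cv2.imread("pics/top5.png")[120:300,320:560],(400,300))[:300].repeat(1,0) if 0 else cv2.resize(cv2.imread("pics/top5.png")[90:361,320:560],(400,452))])
cv2.imwrite("pics/c5.png",z)
```

```text
shift cm [ 1.02 -0.02 12.64] turn [-0.01 -0.    0.02] shift in goal axes [ 1.02 -0.02 12.64] t 16.7
scene blue_slot [([0.257, 0.282, 0.073], 0.89), ([0.535, -0.134, 0.239], 0.76), ([0.681, -0.234, 0.319], 0.67), ([0.301, 0.438, 0.074], 0.65)]
scene tile_blue [([0.296, 0.438, -0.004], 0.75), ([0.539, -0.141, 0.166], 0.69), ([0.252, 0.284, 0.0], 0.67), ([0.734, 0.183, 0.003], 0.36)]
top blue_slot [([0.247, 0.28, 0.068], 0.91), ([0.529, -0.137, 0.242], 0.69), ([0.294, 0.432, 0.071], 0.64)]
top tile_blue [([0.256, 0.284, 0.002], 0.75), ([0.298, 0.438, 0.003], 0.56), ([0.53, -0.144, 0.172], 0.54)]
```

View pics/c5.png

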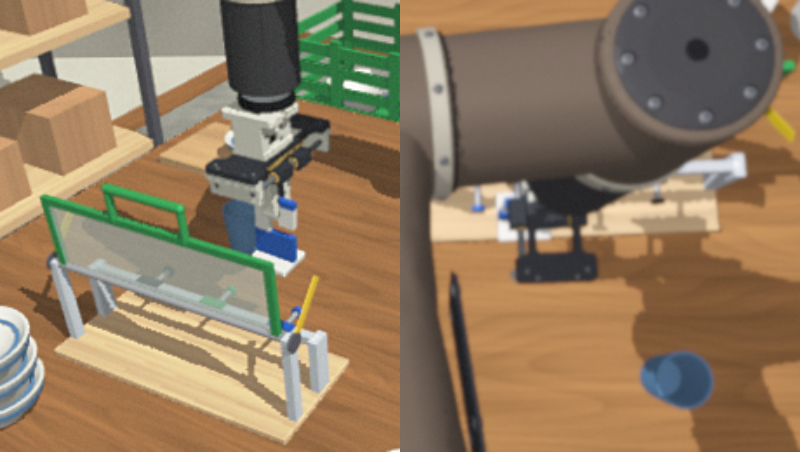

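```bash
cat >> h.py <<'E'
def fit_tilt(s,tcp,yawT,col,hold=.1045,dz0=0,name="pics/fit.png",crop=None):
    "overlay of tile model (tilt about tool closing axis through TCP) on scene image, two panels"
    pan=[]
    for tilt in (0,6):
        im=s["frame"][:,:,::-1].copy(); k=6
        c=proj(s,np.array(tcp)-[0,0,.06]);x0,y0=int(c[0])-33,int(c[1])-40
        im=cv2.resize(im[y0:y0+80,x0:x0+66],None,fx=k,fy=k,interpolation=cv2.INTER_NEAREST)
        R=Ro.from_euler('z',yawT,degrees=True)*Ro.from_euler('x',-tilt,degrees=True)
        for poly in ([(5,-32,0),(5,32,0),(5,32,10),(5,-32,10),(5,-32,0)],[(30,-32,0),(30,32,0),(30,32,10),(30,-32,10),(30,-32,0)],[(5,-32,10),(5,-32,110),(5,32,110),(5,32,68),(5,8,68),(5,8,76),(5,-8,76),(5,-8,52),(5,32,52),(5,32,10)]):
            P=[proj(s,np.array(tcp)+R.apply(np.array(q)/1000-[0,0,hold])) for q in poly]
            cv2.polylines(im,[np.int32([((p-[x0,y0]+.5)*k) for p in P])],False,(0,0,255),1)
        pan.append(im)
    cv2.imwrite(name,np.hstack(pan))
E
python3 - <<'E'
from h import *
s=snapshot("scene");o=get_obs();fit_tilt(s,o["tool_pos"],2.2,0)
E
```

```text
(no output)
```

View pics/fit.png

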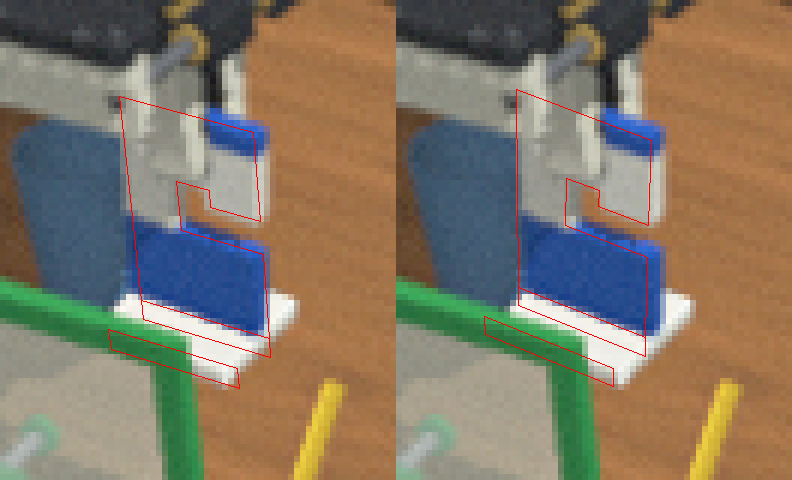

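The tile hung on but tipped about 4° in the grip (left overlay, right edge x≈268). I'll turn the tool 4° back to level it, and also lean it 4° away from the cover.

Emit:
play_rows(plan=[[0,0,0,0,-2,0],[0,0,0,0,-2,0],[0,0,0,2,0,0],[0,0,0,2,0,0],[0,0,0,0,0,0],[0,0,0,0,0,0]])

```text
clock: 17.55
tool_pos: [0.532, -0.133, 0.2712]
orientation: [-176.0, 4.0, -87.8]
force: [0.4, -0.8, -3.5]
opening: 0.0095
gripper_force: 30.0
```

```bash
cat >> h.py <<'E'
ST=np.array([.5815,-.2377]);SY=2.2
def st(x,y,z):
    c,s_=np.cos(np.radians(SY)),np.sin(np.radians(SY));return np.array([ST[0]+c*x-s_*y,ST[1]+s_*x+c*y,z])
def to(p,why=""):
    o=get_obs();R=rpy(o["orientation"]);d=np.array(p)-o["tool_pos"]
    print(why,"shift cm",np.round(R.inv().apply(d)*100,2),"per +1cm stand x/y/z:",np.round(R.inv().apply(np.array([st(1,0,0)-st(0,0,0),st(0,1,0)-st(0,0,0),[0,0,1]])),3).tolist(),"ori",np.round(o["orientation"],1))
E
python3 - <<'E'
from h import *
o=get_obs();print(o["tool_pos"],o["opening"],o["gripper_force"])
to(st(-.045,.145-.048,.1445))
E
```

```text
[ 0.53201877 -0.13303435  0.27119226] 0.00945139102684437 29.999866113066673
 shift cm [ 1.83  0.83 12.55] per +1cm stand x/y/z: [[0.0, -0.998, 0.069], [-0.998, 0.005, 0.069], [-0.07, -0.069, -0.995]] ori [-176.     4.   -87.8]
```

Emit:
play_rows(plan=[[0.6,0.1,1,0,0,0],[0.5,0.2,2,0,0,0],[0.4,0.2,2.2,0,0,0],[0.2,0.15,2.2,0,0,0],[0.13,0.1,2,0,0,0],[0,0.08,1.5,0,0,0],[0,0,1,0,0,0],[0,0,0.6,0,0,0],[0,0,0,0,0,0],[0,0,0,0,0,0]])

```text
clock: 18.38
tool_pos: [0.5336, -0.1425, 0.1448]
orientation: [-176.0, 4.0, -87.8]
force: [0.3, 0.3, -2.0]
opening: 0.0094
gripper_force: 30.0
```

Run:
```python
from h import *
s=snapshot("scene");o=get_obs();print(o["tool_pos"],o["gripper_force"])
for t in("blue_slot","tile_blue","pin_blue"): print(t,[(np.round(d["position"],3).tolist(),round(d["score"],2)) for d in spot_point("scene",t)][:4])
to(st(-.009,.145-.048,.1445),"in x");to(st(-.009,.145,.1445),"in y")
x0,y0,k=185,190,8
c=cv2.resize(s["frame"][y0:y0+75,x0:x0+100,::-1],None,fx=k,fy=k,interpolation=cv2.INTER_NEAREST)
pin=st(0,.145,.1)
for dx in(-.017,.017):
    p=(proj(s,st(dx,.145,.1))-[x0,y0]+.5)*k;cv2.drawMarker(c,(int(p[0]),int(p[1])),(0,0,255),0,14,1)
R=Ro.from_euler('z',SY,degrees=True)*Ro.from_euler('y',-4,degrees=True)
for poly in ([(30,-32,0),(30,32,0),(30,32,10),(30,-32,10),(30,-32,0)],[(5,-32,10),(5,-32,110),(5,32,110),(5,32,68),(5,8,68),(5,8,76),(5,-8,76),(5,-8,52),(5,32,52),(5,32,10)]):
    P=[proj(s,o["tool_pos"]+R.apply(np.array(q)/1000-[0,0,.1045])) for q in poly]
    cv2.polylines(c,[np.int32([((p-[x0,y0]+.5)*k) for p in P])],False,(0,0,255),1)
cv2.imwrite("pics/c7.png",c)
```

```text
[ 0.5338916  -0.14244785  0.14531592] 29.999706242233515
blue_slot [([0.299, 0.438, 0.072], 0.89), ([0.254, 0.283, 0.072], 0.59), ([0.535, -0.144, 0.112], 0.49)]
tile_blue [([0.252, 0.284, 0.003], 0.69), ([0.297, 0.437, -0.005], 0.6), ([0.545, -0.142, 0.04], 0.52)]
pin_blue [([0.579, -0.094, 0.102], 0.84)]
in x shift cm [ 0.02 -3.48  0.36] per +1cm stand x/y/z: [[0.0, -0.997, 0.071], [-0.998, 0.005, 0.069], [-0.07, -0.071, -0.995]] ori [-175.9    4.   -87.8]
in y shift cm [-4.77 -3.46  0.69] per +1cm stand x/y/z: [[0.0, -0.997, 0.071], [-0.998, 0.005, 0.069], [-0.07, -0.071, -0.995]] ori [-175.9    4.   -87.8]
```

View pics/c7.png

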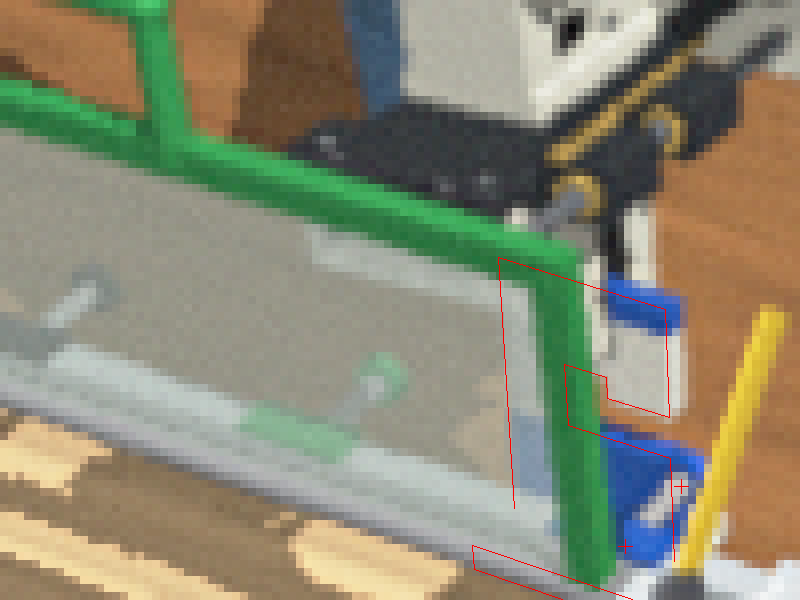

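The overlay and the pin markers are both about 1–2 px left of the picture, so they share that bias and the relative alignment is good. I'll move in under the rail, then slide on.

Emit:
play_rows(plan=[[0,-0.3,0.08,0,0,0],[0,-0.6,0.07,0,0,0],[0,-0.7,0.07,0,0,0],[0,-0.7,0.07,0,0,0],[0,-0.6,0.05,0,0,0],[0,-0.4,0.05,0,0,0],[0,-0.2,0.02,0,0,0],[0,0,0,0,0,0]])

```text
clock: 19.25
tool_pos: [0.5688, -0.1408, 0.1426]
orientation: [-176.0, 4.0, -87.8]
force: [0.1, 0.8, -1.9]
opening: 0.01
gripper_force: 30.0
```

Emit:
play_rows(plan=[[-0.2,0,0.01,0,0,0],[-0.4,0,0.03,0,0,0],[-0.4,0,0.03,0,0,0],[-0.4,0,0.03,0,0,0],[-0.4,0,0.03,0,0,0],[-0.3,0,0.02,0,0,0],[0,0,0,0,0,0]])

```text
clock: 19.83
tool_pos: [0.5677, -0.1191, 0.1431]
orientation: [-176.0, 4.0, -87.8]
force: [-0.0, 0.0, -2.4]
opening: 0.0098
gripper_force: 30.0
```

Run:
```python
from h import *
o=get_obs();print(o["tool_pos"],o["force"],o["moment"],o["gripper_force"]);to(st(-.009,.145,.1440))
```

```text
[ 0.56771096 -0.11913046  0.14309831] [-0.03980773  0.02287463 -2.38122842] [-0.3886743   0.39286907  0.06547261] 29.9997703358531
 shift cm [-2.6  -0.02  0.09] per +1cm stand x/y/z: [[0.001, -0.998, 0.07], [-0.998, 0.004, 0.07], [-0.07, -0.07, -0.995]] ori [-176.     4.   -87.8]
```

Emit:
play_rows(plan=[[-0.3,0,0.01,0,0,0],[-0.4,0,0.02,0,0,0],[-0.4,0,0.02,0,0,0],[-0.4,0,0.02,0,0,0],[-0.4,0,0.02,0,0,0],[-0.4,0,0.02,0,0,0],[-0.3,0,0.01,0,0,0],[0,0,0,0,0,0],[0,0,0,0,0,0]])

```text
clock: 20.58
tool_pos: [0.5668, -0.0936, 0.1436]
orientation: [-176.0, 4.0, -87.8]
force: [0.5, -0.2, -2.5]
opening: 0.0097
gripper_force: 30.0
```

Run:
```python
from h import *
o=get_obs();print(o["tool_pos"],o["force"],o["moment"],o["gripper_force"]);to(st(-.009,.145,.1320))
```

```text
[ 0.5668136  -0.09362764  0.14361034] [ 0.49198256 -0.15619661 -2.45528318] [-0.26784878  0.39245535 -0.05586634] 29.9996149353683
 shift cm [0.03 0.07 1.16] per +1cm stand x/y/z: [[0.001, -0.998, 0.07], [-0.998, 0.004, 0.07], [-0.07, -0.07, -0.995]] ori [-176.     4.   -87.8]
```

Emit:
play_rows(plan=[[0,0,0.2,0,0,0],[0.02,0.02,0.25,0,0,0],[0.02,0.02,0.25,0,0,0],[0.02,0.02,0.2,0,0,0],[0,0,0.1,0,0,0],[0,0,0,0,0,0]])

```text
clock: 21.08
tool_pos: [0.5667, -0.0939, 0.1336]
orientation: [-176.0, 4.0, -87.8]
force: [-2.6, -0.0, 1.9]
opening: 0.0101
gripper_force: 30.0
```

Emit:
play_rows(plan=[[0,0,0.1,0,0,0],[0,0,0.1,0,0,0],[0,0,0.05,0,0,0],[0,0,0,0,0,0],[0,0,0,0,0,0]])

```text
clock: 21.5
tool_pos: [0.5669, -0.0939, 0.1332]
orientation: [-176.0, 4.0, -87.7]
force: [-9.2, 1.1, 17.7]
opening: 0.0099
gripper_force: 30.0
```

Emit:
play_rows(plan=[[0,0,-0.12,0,0,0],[0,0,0,0,0,0]])

```text
clock: 21.67
tool_pos: [0.5669, -0.0939, 0.1334]
orientation: [-176.0, 4.0, -87.8]
force: [-6.4, -0.1, 9.7]
opening: 0.01
gripper_force: 30.0
```

Emit:
play_rows(plan=[[0,0,0,0,0,0],[0,0,0,0,0,0],[0,0,0,0,0,0],[0,0,0,0,0,0],[0,0,-0.4,0,0,0],[0,0,-0.8,0,0,0],[0,0,-1.2,0,0,0],[0,0,-2,0,0,0],[0,0,-2.5,0,0,0],[0,0,-2.5,0,0,0],[0,0.5,-2.5,-2,0,0],[0,1,-2.5,-2,0,0],[0,1,-1,0,2,0],[0,0.5,0,0,2,0],[0,0,0,0,0,0]], grip=3)

```text
clock: 22.92
tool_pos: [0.5278, -0.1057, 0.2867]
orientation: [-179.8, -0.1, -87.8]
force: [-0.0, 0.1, -0.8]
opening: 0.03
gripper_force: 0.0
```

Run:
```python
from h import *
for n in("scene","top"):
    s=snapshot(n);cv2.imwrite(f"pics/{n}8.png",s["frame"][:,:,::-1])
    for t in("blue_slot","pin_blue","tile_green","green_slot","tile_black","black_slot","cover_handle"): print(n,t,[(np.round(d["position"],3).tolist(),round(d["score"],2)) for d in spot_point(n,t)][:4])
z=np.hstack([cv2.resize(cv2.imread("pics/scene8.png")[140:370,110:520],(500,280),interpolation=3),cv2.resize(cv2.imread("pics/top8.png")[110:280,90:290],(300,280))])
cv2.imwrite("pics/c8.png",z)
goto([.569,.369,.22],-67)
```

```text
scene blue_slot [([0.571, -0.094, 0.102], 0.83), ([0.251, 0.282, 0.072], 0.78), ([0.3, 0.439, 0.072], 0.74), ([0.717, 0.37, 0.003], 0.68)]
scene pin_blue [([0.577, -0.097, 0.101], 0.67)]
scene tile_green [([0.568, 0.49, 0.0], 0.94), ([0.569, 0.37, 0.002], 0.72), ([0.581, 0.216, 0.006], 0.66), ([0.57, -0.096, 0.101], 0.51)]
scene green_slot [([0.444, 0.135, 0.071], 0.67), ([0.58, 0.213, 0.074], 0.62), ([0.571, 0.488, 0.073], 0.6)]
scene tile_black [([0.443, 0.143, -0.002], 0.63)]
scene black_slot [([0.445, 0.14, 0.074], 0.95), ([0.606, -0.234, 0.1], 0.48)]
scene cover_handle [([0.684, -0.235, 0.322], 0.73)]
top blue_slot [([0.294, 0.434, 0.073], 0.92), ([0.567, -0.093, 0.1], 0.81), ([0.251, 0.282, 0.071], 0.64)]
top pin_blue [([0.578, -0.092, 0.099], 0.56)]
top tile_green [([0.571, 0.371, -0.001], 0.83), ([0.574, 0.488, -0.0], 0.81)]
top green_slot [([0.329, -0.367, 0.002], 0.72), ([0.569, 0.372, 0.071], 0.61), ([0.574, 0.488, 0.067], 0.58)]
top tile_black []
top black_slot [([0.575, -0.095, 0.099], 0.42)]
top cover_handle []
shift cm [-47.29  -5.9    6.48] turn [  0.    0.  -20.8] shift in goal axes [-42.12 -22.3    6.48] t 23.7
```

View pics/c8.png

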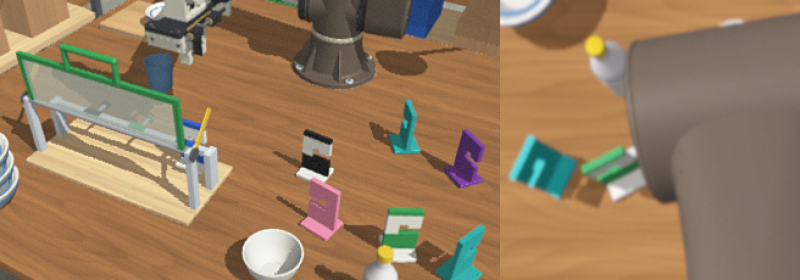

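The picture shows the blue tile hung behind the rail's left end (200,150) and the cover still upright. Green and black have not moved. I'll measure the yaws of green and black from the first top picture.

Run:
```python
from h import *
im=cv2.imread("pics/top0.png").astype(int);s=snapshot("top")
for nm,c,(u0,u1,v0,v1) in(("green",.367,(140,195,190,235)),("black",.141,(240,285,250,285))):
    r=im[v0:v1,u0:u1];b,g,rr=r[...,0],r[...,1],r[...,2]
    m=(g>1.4*rr)&(g>1.2*b) if nm=="green" else (rr<55)&(g<55)&(b<55)
    n,lab,stt,_=cv2.connectedComponentsWithStats(m.astype(np.uint8));k=1+stt[1:,4].argmax();m=lab==k
    us=[u for u in range(m.shape[1]) if m[:,u].sum()>=2]
    e=np.float32([(u+u0,np.argmax(m[:,u])+v0) for u in us])
    e=e[2:-2]
    W=np.array([at_z(s,u,v,.11)[:2] for u,v in e]);p=np.polyfit(W[:,1],W[:,0],1)
    A=np.array([at_z(s,us[0]+u0,e[0][1],.11)[:2],at_z(s,us[-1]+u0,e[-1][1],.11)[:2]])
    print(nm,"yaw",-np.degrees(np.arctan(p[0])),np.round(A,3).tolist(),len(e),"resid mm",np.std(W[:,0]-np.polyval(p,W[:,1]))*1000)
```

```text
green yaw 24.30618489387033 [[0.564, 0.397], [0.585, 0.338]] 24 resid mm 0.794417909155973
black yaw -3.4144901788601842 [[0.447, 0.164], [0.445, 0.123]] 13 resid mm 0.576258874900615
```

Emit:
play_rows(plan=[[-1.2,-0.2,0,0,0,0],[-2.4,-0.3,0,0,0,0],[-3.2,-0.4,0,0,0,0],[-3.6,-0.45,0.5,0,0,0],[-3.6,-0.45,0.5,0,0,0],[-3.6,-0.45,0.5,0,0,0],[-3.6,-0.45,0.5,0,0,0],[-3.6,-0.45,0.5,0,0,0],[-3.6,-0.45,0.5,0,0,0],[-3.6,-0.45,0.5,0,0,0],[-3.6,-0.45,0.5,0,0,0],[-3.6,-0.45,0.5,0,0,0],[-3.4,-0.4,0.5,0,0,0],[-2.4,-0.3,0.5,0,0,0],[-1.4,-0.2,0.5,0,0,-5.5],[-0.4,0,0.5,0,0,-5.5],[0,0,0,0,0,-5.5],[0,0,0,0,0,-5.6],[0,0,0,0,0,0]], grip=4)

```text
clock: 25.35
tool_pos: [0.5679, 0.3649, 0.2194]
orientation: [180.0, -0.0, -65.4]
force: [-0.7, 0.3, 0.1]
opening: 0.0396
gripper_force: 0.0
```

Run:
```python
from h import *
for n in("scene","top"):
    s=snapshot(n)
    for t in("tile_green","green_slot"): print(n,t,[(np.round(d["position"],3).tolist(),round(d["score"],2)) for d in spot_point(n,t)][:4])
goto([.569,.368,.104],-65.7)
```

```text
scene tile_green [([0.569, 0.49, -0.005], 0.94), ([0.578, 0.214, -0.0], 0.89), ([0.567, 0.371, -0.0], 0.73), ([0.447, 0.142, 0.074], 0.39)]
scene green_slot [([0.573, 0.489, 0.071], 0.96), ([0.569, 0.368, 0.071], 0.94), ([0.579, 0.214, 0.073], 0.93)]
top tile_green [([0.585, 0.212, -0.003], 0.67), ([0.576, 0.488, -0.001], 0.66), ([0.572, 0.368, -0.0], 0.61), ([0.732, 0.186, -0.004], 0.49)]
top green_slot [([0.57, 0.487, 0.071], 0.87), ([0.577, 0.218, 0.072], 0.8), ([0.568, 0.367, 0.071], 0.57), ([0.583, -0.241, -0.002], 0.15)]
shift cm [-0.33 -0.23 11.6 ] turn [-0.01  0.01 -0.1 ] shift in goal axes [-0.33 -0.23 11.6 ] t 25.6
```

Emit:
play_rows(plan=[[-0.2,-0.1,1,0,0,0],[-0.1,-0.1,2,0,0,0],[0,0,2,0,0,0],[0,0,2,0,0,0],[0,0,1.8,0,0,0],[0,0,1.4,0,0,0],[0,0,0.9,0,0,0],[0,0,0.5,0,0,0],[0,0,0,0,0,0]])

```text
clock: 26.4
tool_pos: [0.5685, 0.3672, 0.1025]
orientation: [179.9, -0.0, -65.7]
force: [-0.8, 0.6, -0.2]
opening: 0.0399
gripper_force: 0.0
```

Emit:
play_rows(plan=[[0,0,0,0,0,0],[0,0,0,0,0,0],[0,0,0,0,0,0],[0,0,0,0,0,0],[0,0,0,0,0,0],[0,0,0,0,0,0]], grip=0)

```text
clock: 26.9
tool_pos: [0.569, 0.3678, 0.1042]
orientation: [-180.0, 0.0, -65.7]
force: [1.4, -0.9, 4.8]
opening: 0.0099
gripper_force: 30.0
```

Emit:
play_rows(plan=[[0,0,-0.5,0,0,0],[0,0,-1.5,0,0,0],[0,0,-2.5,0,0,0],[0,0,-3,0,0,0],[0,0,-3,0,0,0],[0,0,-3,0,0,0],[0,0,-2,0,0,0],[0,0,-1,0,0,0],[0,0,0,0,0,0]])

```text
clock: 27.65
tool_pos: [0.5695, 0.3681, 0.2716]
orientation: [-179.8, 0.1, -65.7]
force: [-0.2, 0.4, -2.6]
opening: 0.0098
gripper_force: 30.0
```

Run:
```python
from h import *
for n in("scene","top"):
    s=snapshot(n)
    for t in("tile_green","green_slot"): print(n,t,[(np.round(d["position"],3).tolist(),round(d["score"],2)) for d in spot_point(n,t)][:4])
o=get_obs();print(o["tool_pos"]);p=st(-.045,.025-.048,.27);print(p);goto(p,-87.8)
```

```text
scene tile_green [([0.576, 0.211, 0.004], 0.76), ([0.33, -0.363, -0.001], 0.74), ([0.569, 0.371, 0.168], 0.58), ([0.57, 0.49, -0.001], 0.55)]
scene green_slot [([0.568, 0.489, 0.072], 0.89), ([0.568, 0.368, 0.237], 0.84), ([0.579, 0.215, 0.071], 0.58), ([0.567, -0.094, 0.099], 0.32)]
top tile_green [([0.577, 0.49, 0.0], 0.74), ([0.583, 0.212, -0.003], 0.73), ([0.566, 0.367, 0.162], 0.63), ([0.563, -0.092, 0.101], 0.54)]
top green_slot [([0.581, 0.218, 0.072], 0.82), ([0.569, 0.372, 0.229], 0.73), ([0.574, 0.488, 0.072], 0.57)]
[0.56835975 0.36718324 0.2668099 ]
[ 0.53741609 -0.2624105   0.27      ]
shift cm [56.11 28.73 -0.18] turn [ 0.16 -0.09 22.1 ] shift in goal axes [62.79  5.51 -0.32] t 27.9
```

Emit:
play_rows(plan=[[0,0,0,0,0,4],[0,0,0,0,0,6],[0,0,0,0,0,6],[0,0,0,0,0,4.1],[0,0.2,0,0,0,2],[1,0.4,0,0,0,0],[2,0.4,0,0,0,0],[3,0.5,0,0,0,0],[3.8,0.6,0,0,0,0],[3.8,0.6,0,0,0,0],[3.8,0.6,0,0,0,0],[3.8,0.6,0,0,0,0],[3.8,0.5,0,0,0,0],[3.8,0.4,0,0,0,0],[3.8,0.3,0,0,0,0],[3.8,0.2,0,0,0,0],[3.8,0,0,0,0,0],[3.8,0,0,0,0,0],[3.8,0,0,0,0,0]])

```text
clock: 29.53
tool_pos: [0.5333, -0.1142, 0.2686]
orientation: [180.0, 0.0, -87.7]
force: [1.7, 0.7, -2.9]
opening: 0.01
gripper_force: 30.0
```

Emit:
play_rows(plan=[[3.4,0,0,0,0,0],[2.8,0,0,0,0,0],[2.2,0,0,0,0,0],[1.6,0,0,0,0,0],[1,0,0,0,0,0],[0.6,0,0,0,0,0],[0,0,0,2,0,0],[0,0,0,2,0,0],[0,0,0,0,0,0],[0,0,0,0,0,0]])

```text
clock: 30.37
tool_pos: [0.5383, -0.2276, 0.2691]
orientation: [-176.0, 0.0, -87.7]
force: [0.6, -0.4, -2.2]
opening: 0.0095
gripper_force: 30.0
```

Run:
```python
from h import *
for n in("scene","top"):
    s=snapshot(n)
    for t in("tile_green","green_slot","pin_green","black_slot"): print(n,t,[(np.round(d["position"],3).tolist(),round(d["score"],2)) for d in spot_point(n,t)][:4])
o=get_obs();print(o["tool_pos"],o["orientation"],o["gripper_force"]);to(st(-.045,.025-.048,.1435))
```

```text
scene tile_green [([0.545, -0.224, 0.167], 0.9), ([0.579, 0.213, 0.002], 0.61), ([0.572, 0.492, -0.003], 0.56)]
scene green_slot [([0.58, 0.214, 0.074], 0.92), ([0.538, -0.229, 0.237], 0.88), ([0.568, 0.486, 0.072], 0.86), ([0.446, 0.137, 0.074], 0.29)]
scene pin_green [([0.577, -0.211, 0.099], 0.84)]
scene black_slot [([0.446, 0.138, 0.074], 0.96)]
top tile_green [([0.586, 0.211, -0.004], 0.64), ([0.547, -0.232, 0.163], 0.63), ([0.573, 0.488, -0.0], 0.62)]
top green_slot [([0.543, -0.223, 0.232], 0.73), ([0.579, 0.219, 0.073], 0.71), ([0.575, 0.489, 0.07], 0.59)]
top pin_green []
top black_slot [([0.445, 0.141, 0.074], 0.71)]
[ 0.53890287 -0.22798239  0.26871915] [-1.76020269e+02  1.51860292e-03 -8.77852542e+01] 29.991512310225517
 shift cm [ 3.43  1.15 12.47] per +1cm stand x/y/z: [[0.0, -0.998, 0.069], [-1.0, -0.0, 0.0], [-0.0, -0.069, -0.998]] ori [-176.     0.   -87.8]
```

Emit:
play_rows(plan=[[0.8,0.2,0.8,0,0,0],[1,0.3,1.6,0,0,0],[1,0.3,2.2,0,0,0],[0.6,0.2,2.2,0,0,0],[0,0.15,2.2,0,0,0],[0,0,1.7,0,0,0],[0,0,1,0,0,0],[0,0,0.6,0,0,0],[0,0,0.2,0,0,0],[0,0,0,0,0,0]])

```text
clock: 31.7
tool_pos: [0.5376, -0.2623, 0.1435]
orientation: [-176.0, -0.0, -87.8]
force: [-0.0, 0.2, -2.1]
opening: 0.0098
gripper_force: 30.0
```

Emit:
play_rows(plan=[[0,-0.3,0.02,0,0,0],[0,-0.6,0.04,0,0,0],[0,-0.7,0.05,0,0,0],[0,-0.7,0.05,0,0,0],[0,-0.6,0.05,0,0,0],[0,-0.4,0.05,0,0,0],[0,-0.2,0,0,0,0],[0,0,0,0,0,0]])

```text
clock: 32.37
tool_pos: [0.5729, -0.2607, 0.143]
orientation: [-176.0, 0.0, -87.8]
force: [-0.6, 0.4, -2.2]
opening: 0.0098
gripper_force: 30.0
```

Run:
```python
from h import *
for n in("scene","top"):
    s=snapshot(n)
    for t in("tile_green","green_slot"): print(n,t,[(np.round(d["position"],3).tolist(),round(d["score"],2)) for d in spot_point(n,t)][:4])
o=get_obs();print(o["tool_pos"],o["orientation"],o["gripper_force"],o["force"]);to(st(-.009,.025,.1435))
```

```text
scene tile_green [([0.572, 0.49, -0.002], 0.81), ([0.576, -0.258, 0.04], 0.74), ([0.58, 0.215, 0.003], 0.65), ([0.57, -0.091, 0.026], 0.17)]
scene green_slot [([0.582, 0.213, 0.072], 0.96), ([0.571, 0.488, 0.073], 0.87), ([0.444, 0.138, 0.071], 0.34)]
top tile_green [([0.581, 0.212, -0.002], 0.97), ([0.574, 0.492, 0.001], 0.64), ([0.58, -0.263, 0.038], 0.54)]
top green_slot [([0.577, 0.218, 0.074], 0.97), ([0.569, 0.487, 0.072], 0.84), ([0.572, -0.258, 0.11], 0.5)]
[ 0.57221926 -0.26079811  0.14326957] [-1.75999731e+02  2.18219282e-03 -8.77991073e+01] 29.991425641346723 [-0.21723826  1.19310627 -2.4086286 ]
 shift cm [-4.77 -0.12 -0.01] per +1cm stand x/y/z: [[0.0, -0.998, 0.07], [-1.0, -0.0, 0.0], [-0.0, -0.07, -0.998]] ori [-176.     0.   -87.8]
```

Emit:
play_rows(plan=[[-0.2,0,0,0,0,0],[-0.4,0,0,0,0,0],[-0.4,0,0,0,0,0],[-0.4,0,0,0,0,0],[-0.4,0,0,0,0,0],[-0.3,0,0,0,0,0],[0,0,0,0,0,0]])

```text
clock: 33.25
tool_pos: [0.5717, -0.2391, 0.1433]
orientation: [-176.0, 0.0, -87.8]
force: [-0.2, -0.4, -2.2]
opening: 0.0097
gripper_force: 30.0
```

Emit:
play_rows(plan=[[-0.3,0,0,0,0,0],[-0.4,0,0,0,0,0],[-0.4,0,0,0,0,0],[-0.4,0,0,0,0,0],[-0.4,0,0,0,0,0],[-0.4,0,0,0,0,0],[-0.3,0,0,0,0,0],[-0.15,0,0,0,0,0],[0,0,0,0,0,0]])

```text
clock: 34.0
tool_pos: [0.5706, -0.2119, 0.1433]
orientation: [-176.0, 0.0, -87.8]
force: [0.0, 0.2, -3.4]
opening: 0.0102
gripper_force: 30.0
```

Emit:
play_rows(plan=[[0,0,0.2,0,0,0],[0,0.02,0.25,0,0,0],[0,0.02,0.25,0,0,0],[0,0.02,0.2,0,0,0],[0,0,0.1,0,0,0],[0,0,0,0,0,0]])

```text
clock: 34.5
tool_pos: [0.5704, -0.2124, 0.1327]
orientation: [-176.0, 0.0, -87.8]
force: [0.0, 0.1, -2.6]
opening: 0.01
gripper_force: 30.0
```

Emit:
play_rows(plan=[[0,0,0.1,0,0,0],[0,0,0.1,0,0,0],[0,0,0,0,0,0],[0,0,0,0,0,0]])

```text
clock: 34.83
tool_pos: [0.5709, -0.2124, 0.1319]
orientation: [-176.0, -0.0, -87.8]
force: [-2.8, 0.2, 3.2]
opening: 0.0095
gripper_force: 30.0
```

Emit:
play_rows(plan=[[0,0,0,0,0,0],[0,0,0,0,0,0],[0,0,0,0,0,0],[0,0,0,0,0,0],[0,0,-0.4,0,0,0],[0,0,-0.8,0,0,0],[0,0,-1.2,0,0,0],[0,0,-2,0,0,0],[0,0,-2.5,0,0,0],[0,0,-2.5,0,0,0],[0,0.5,-2.5,-2,0,0],[0,1,-2.5,-2,0,0],[0,1,-1,0,0,0],[0,0.5,0,0,0,0],[0,0,0,0,0,0]], grip=3)

```text
clock: 36.08
tool_pos: [0.5309, -0.2137, 0.2849]
orientation: [-179.9, 0.0, -87.8]
force: [-0.7, 0.6, -0.6]
opening: 0.0299
gripper_force: 0.0
```

Run:
```python
from h import *
for n in("scene","top"):
    s=snapshot(n)
    for t in("blue_slot","green_slot","tile_black","black_slot","pin_black","cover_handle"): print(n,t,[(np.round(d["position"],3).tolist(),round(d["score"],2)) for d in spot_point(n,t)][:4])
goto([.446,.140,.22],-93.4)
```

```text
scene blue_slot [([0.252, 0.283, 0.075], 0.77), ([0.299, 0.438, 0.074], 0.71), ([0.57, -0.096, 0.099], 0.65)]
scene green_slot [([0.582, 0.212, 0.076], 0.75), ([0.566, 0.488, 0.074], 0.64)]
scene tile_black [([0.445, 0.146, -0.004], 0.86), ([0.569, -0.096, 0.102], 0.59), ([0.575, -0.094, 0.103], 0.57)]
scene black_slot [([0.445, 0.135, 0.075], 0.76)]
scene pin_black [([0.586, -0.331, 0.103], 0.82)]
scene cover_handle [([0.682, -0.236, 0.319], 0.91), ([0.572, -0.214, 0.03], 0.69)]
top blue_slot [([0.251, 0.281, 0.074], 0.71), ([0.581, -0.238, -0.003], 0.69), ([0.296, 0.433, 0.071], 0.67)]
top green_slot [([0.578, 0.22, 0.073], 0.75), ([0.572, 0.487, 0.073], 0.58), ([0.57, -0.21, 0.097], 0.51)]
top tile_black [([0.446, 0.139, 0.001], 0.85)]
top black_slot [([0.447, 0.14, 0.074], 0.64), ([0.582, -0.213, 0.1], 0.64)]
top pin_black [([0.714, 0.372, -0.002], 0.66)]
top cover_handle []
shift cm [-35.69   7.2    6.41] turn [ 0.01 -0.    5.61] shift in goal axes [-34.81  10.66   6.41] t 36.8
```

Emit:
play_rows(plan=[[-1.2,0.2,0,0,0,0],[-2.4,0.4,0,0,0,0],[-3.4,0.7,0.3,0,0,0],[-3.6,0.75,0.6,0,0,0],[-3.6,0.75,0.7,0,0,0],[-3.6,0.75,0.7,0,0,0],[-3.6,0.75,0.7,0,0,0],[-3.6,0.75,0.7,0,0,0],[-3.4,0.7,0.7,0,0,0],[-2.9,0.6,0.7,0,0,0],[-2,0.4,0.7,0,0,0],[-1.4,0.3,0.6,0,0,0],[-0.6,0.15,0,0,0,2.8],[0,0,0,0,0,2.8],[0,0,0,0,0,0]], grip=4)

```text
clock: 38.03
tool_pos: [0.4456, 0.1369, 0.2202]
orientation: [-180.0, 0.0, -93.4]
force: [0.2, -0.7, -0.0]
opening: 0.0403
gripper_force: 0.0
```

Run:
```python
from h import *
for n in("scene","top"):
    s=snapshot(n)
    for t in("tile_black","black_slot"): print(n,t,[(np.round(d["position"],3).tolist(),round(d["score"],2)) for d in spot_point(n,t)][:4])
goto([.446,.140,.104],-93.4)
```

```text
scene tile_black [([0.443, 0.14, -0.001], 0.77)]
scene black_slot [([0.445, 0.138, 0.074], 0.95)]
top tile_black [([0.446, 0.139, -0.001], 0.55)]
top black_slot [([0.446, 0.14, 0.068], 0.63)]
shift cm [-0.41  0.04 11.63] turn [-0.01  0.01  0.02] shift in goal axes [-0.41  0.04 11.63] t 38.3
```

Emit:
play_rows(plan=[[-0.2,0,1,0,0,0],[-0.1,0,2,0,0,0],[0,0,2,0,0,0],[0,0,2,0,0,0],[0,0,1.8,0,0,0],[0,0,1.4,0,0,0],[0,0,0.9,0,0,0],[0,0,0.5,0,0,0],[0,0,0,0,0,0]])

```text
clock: 39.08
tool_pos: [0.4459, 0.1387, 0.1031]
orientation: [179.9, -0.1, -93.4]
force: [0.5, -0.3, -0.2]
opening: 0.0398
gripper_force: 0.0
```

Emit:
play_rows(plan=[[0,0,0,0,0,0],[0,0,0,0,0,0],[0,0,0,0,0,0],[0,0,0,0,0,0],[0,0,0,0,0,0],[0,0,0,0,0,0]], grip=0)

```text
clock: 39.58
tool_pos: [0.4465, 0.1393, 0.1046]
orientation: [-180.0, 0.0, -93.4]
force: [-1.0, -0.2, 2.1]
opening: 0.0098
gripper_force: 30.0
```

Emit:
play_rows(plan=[[0,0,-0.5,0,0,0],[0,0,-1.5,0,0,0],[0,0,-2.5,0,0,0],[0,0,-3,0,0,0],[0,0,-3,0,0,0],[0,0,-3,0,0,-2],[0,0,-2,0,0,-2],[0,0,-1,0,0,-1.6],[0,0,0,0,0,0],[0,0,0,0,0,0],[0,0,0,0,0,0]])

```text
clock: 40.5
tool_pos: [0.4456, 0.1388, 0.268]
orientation: [179.9, -0.0, -87.9]
force: [0.3, 0.6, -2.2]
opening: 0.0097
gripper_force: 30.0
```

Run:
```python
from h import *
for n in("scene","top"):
    s=snapshot(n)
    for t in("tile_black","black_slot"): print(n,t,[(np.round(d["position"],3).tolist(),round(d["score"],2)) for d in spot_point(n,t)][:4])
o=get_obs();print(o["tool_pos"]);p=st(-.045,-.095-.048,.27);print(p);goto(p,-87.8)
```

```text
scene tile_black [([0.443, 0.142, 0.16], 0.82), ([0.581, -0.237, 0.003], 0.17)]
scene black_slot [([0.446, 0.138, 0.238], 0.83), ([0.677, -0.235, 0.156], 0.48)]
top tile_black [([0.446, 0.138, 0.164], 0.42)]
top black_slot [([0.714, 0.371, -0.002], 0.33), ([0.574, -0.214, 0.028], 0.28)]
[0.44616363 0.13901463 0.26857179]
[ 0.54202263 -0.38232205  0.27      ]
shift cm [52.46 -7.58 -0.11] turn [ 0.06 -0.04 -0.01] shift in goal axes [52.46 -7.58 -0.14] t 40.8
```

Emit:
play_rows(plan=[[1,-0.1,0,0,0,0],[2,-0.3,0,0,0,0],[3,-0.5,0,0,0,0],[3.7,-0.6,0,0,0,0],[3.7,-0.6,0,0,0,0],[3.7,-0.6,0,0,0,0],[3.7,-0.6,0,0,0,0],[3.7,-0.6,0,0,0,0],[3.7,-0.5,0,0,0,0],[3.7,-0.5,0,0,0,0],[3.7,-0.5,0,0,0,0],[3.7,-0.5,0,0,0,0],[3.4,-0.5,0,0,0,0],[2.8,-0.4,0,0,0,0],[2.2,-0.3,0,0,0,0],[1.7,-0.2,0,0,0,0],[1.2,-0.1,0,0,0,0],[0.8,0,0,2,0,0],[0.5,0,0,2,0,0],[0,0,0,0,0,0]])

```text
clock: 42.47
tool_pos: [0.5393, -0.3776, 0.2691]
orientation: [-175.9, 0.0, -87.9]
force: [-0.5, 0.3, -1.3]
opening: 0.0099
gripper_force: 30.0
```

Run:
```python
from h import *
for n in("scene","top"):
    s=snapshot(n)
    for t in("tile_black","black_slot","pin_black"): print(n,t,[(np.round(d["position"],3).tolist(),round(d["score"],2)) for d in spot_point(n,t)][:4])
o=get_obs();print(o["tool_pos"],o["orientation"],o["gripper_force"]);to(st(-.045,-.095-.048,.1435))
```

```text
scene tile_black [([0.548, -0.376, 0.162], 0.84)]
scene black_slot [([0.543, -0.379, 0.237], 0.69)]
scene pin_black [([0.586, -0.333, 0.101], 0.74)]
top tile_black []
top black_slot []
top pin_black []
[ 0.54052153 -0.37615522  0.26915042] [-1.76022960e+02  2.94864505e-03 -8.77470410e+01] 29.9802521802485
 shift cm [ 0.62  0.75 12.54] per +1cm stand x/y/z: [[0.001, -0.998, 0.069], [-1.0, -0.001, 0.0], [-0.0, -0.069, -0.998]] ori [-176.     0.   -87.7]
```

Emit:
play_rows(plan=[[0.3,0.2,0.8,0,0,0],[0.3,0.3,1.6,0,0,0],[0,0.15,2.2,0,0,0],[0,0.1,2.2,0,0,0],[0,0,2.2,0,0,0],[0,0,1.7,0,0,0],[0,0,1,0,0,0],[0,0,0.6,0,0,0],[0,0,0.2,0,0,0],[0,0,0,0,0,0]])

```text
clock: 43.7
tool_pos: [0.5419, -0.3827, 0.144]
orientation: [-176.0, -0.0, -87.8]
force: [0.4, -0.6, -1.2]
opening: 0.0097
gripper_force: 30.0
```

Emit:
play_rows(plan=[[0,-0.3,0.02,0,0,0],[0,-0.6,0.04,0,0,0],[0,-0.7,0.05,0,0,0],[0,-0.7,0.05,0,0,0],[0,-0.6,0.05,0,0,0],[0,-0.4,0.05,0,0,0],[0,-0.2,0,0,0,0],[0,0,0,0,0,0]])

```text
clock: 44.37
tool_pos: [0.5773, -0.3811, 0.1436]
orientation: [-176.0, 0.0, -87.8]
force: [-0.7, 1.1, -1.5]
opening: 0.0098
gripper_force: 30.0
```

Run:
```python
from h import *
for n in("scene","top"):
    s=snapshot(n)
    for t in("tile_black","black_slot"): print(n,t,[(np.round(d["position"],3).tolist(),round(d["score"],2)) for d in spot_point(n,t)][:4])
o=get_obs();print(o["tool_pos"],o["orientation"],o["gripper_force"],o["force"]);to(st(-.009,-.095,.1435))
```

```text
scene tile_black [([0.584, -0.375, 0.038], 0.7), ([0.573, -0.09, 0.027], 0.59), ([0.572, -0.214, 0.034], 0.48)]
scene black_slot [([0.582, -0.238, 0.002], 0.52)]
top tile_black []
top black_slot []
[ 0.57655506 -0.38127844  0.14391226] [-1.75999798e+02  7.94036215e-04 -8.78037130e+01] 29.98009840026498 [ 0.10434233 -0.22256909 -1.09540816]
 shift cm [-4.83 -0.14  0.05] per +1cm stand x/y/z: [[-0.0, -0.998, 0.07], [-1.0, 0.0, 0.0], [-0.0, -0.07, -0.998]] ori [-176.     0.   -87.8]
```

Emit:
play_rows(plan=[[-0.2,0,0.03,0,0,0],[-0.4,0,0.02,0,0,0],[-0.4,0,0,0,0,0],[-0.4,0,0,0,0,0],[-0.4,0,0,0,0,0],[-0.3,0,0,0,0,0],[0,0,0,0,0,0]])

```text
clock: 45.25
tool_pos: [0.5761, -0.3595, 0.1435]
orientation: [-176.0, 0.0, -87.8]
force: [-0.7, -0.6, -1.9]
opening: 0.0097
gripper_force: 30.0
```

Emit:
play_rows(plan=[[-0.3,0,0,0,0,0],[-0.4,0,0,0,0,0],[-0.4,0,0,0,0,0],[-0.4,0,0,0,0,0],[-0.4,0,0,0,0,0],[-0.4,0,0,0,0,0],[-0.3,0,0,0,0,0],[-0.1,0,0,0,0,0],[0,0,0,0,0,0]])

```text
clock: 46.0
tool_pos: [0.5751, -0.3329, 0.1434]
orientation: [-176.0, -0.0, -87.8]
force: [0.4, 0.3, -1.1]
opening: 0.0099
gripper_force: 30.0
```

Emit:
play_rows(plan=[[0,0,0.2,0,0,0],[0,0.02,0.25,0,0,0],[0,0.02,0.25,0,0,0],[0,0.02,0.2,0,0,0],[0,0,0.1,0,0,0],[0,0,0.05,0,0,0],[0,0,0,0,0,0]])

```text
clock: 46.58
tool_pos: [0.575, -0.3333, 0.1328]
orientation: [-176.0, -0.0, -87.8]
force: [-0.5, -0.2, -2.2]
opening: 0.0099
gripper_force: 30.0
```

Emit:
play_rows(plan=[[0,0,0.1,0,0,0],[0,0,0.1,0,0,0],[0,0,0,0,0,0],[0,0,0,0,0,0]])

```text
clock: 46.92
tool_pos: [0.5752, -0.3334, 0.1323]
orientation: [-176.0, -0.0, -87.8]
force: [-4.5, 3.1, 8.6]
opening: 0.0098
gripper_force: 30.0
```

Home contact reached. I'll release and rise.

Emit:
play_rows(plan=[[0,0,-0.05,0,0,0],[0,0,0,0,0,0],[0,0,0,0,0,0],[0,0,0,0,0,0],[0,0,-0.4,0,0,0],[0,0,-0.8,0,0,0],[0,0,-1.2,0,0,0],[0,0,-2,0,0,0],[0,0,-2.5,0,0,0],[0,0,-2.5,0,0,0],[0,0.5,-2.5,-2,0,0],[0,1,-2.5,-2,0,0],[0,1,-1,0,0,0],[0,0.5,-2,0,0,0],[0,0.5,-3,0,0,0],[0,0.5,-3,0,0,0],[0,0,-2,0,0,0],[0,0,0,0,0,0]], grip=3)

```text
clock: 48.42
tool_pos: [0.5266, -0.3362, 0.391]
orientation: [-179.5, -0.3, -87.8]
force: [-0.0, -0.6, 0.9]
opening: 0.03
gripper_force: 0.0
```

Run:
```python
from h import *
H=[]
for n in("scene","top"):
    s=snapshot(n);cv2.imwrite(f"pics/{n}9.png",s["frame"][:,:,::-1])
    for t in("blue_slot","green_slot","black_slot","tile_blue","tile_green","tile_black","cover_handle"): print(n,t,[(np.round(d["position"],3).tolist(),round(d["score"],2)) for d in spot_point(n,t) if d["position"][1]<0])
c=cv2.imread("pics/scene9.png")[170:310,125:305];cv2.imwrite("pics/c9.png",cv2.resize(c,(771,600),interpolation=3))
goto([.680,-.234,.42],-87.8)
```

```text
scene blue_slot [([0.568, -0.096, 0.1], 0.62), ([0.582, -0.238, 0.002], 0.31)]
scene green_slot [([0.675, -0.234, 0.158], 0.74)]
scene black_slot []
scene tile_blue [([0.571, -0.093, 0.028], 0.7)]
scene tile_green [([0.57, -0.213, 0.026], 0.56)]
scene tile_black [([0.57, -0.364, 0.034], 0.76), ([0.33, -0.362, -0.003], 0.38)]
scene cover_handle [([0.681, -0.235, 0.321], 0.92), ([0.678, -0.236, 0.155], 0.72)]
top blue_slot [([0.568, -0.093, 0.099], 0.8), ([0.574, -0.093, 0.098], 0.57)]
top green_slot [([0.571, -0.208, 0.099], 0.74)]
top black_slot [([0.57, -0.092, 0.031], 0.61)]
top tile_blue [([0.567, -0.092, 0.034], 0.97)]
top tile_green [([0.579, -0.213, 0.026], 0.88)]
top tile_black []
top cover_handle [([0.68, -0.232, 0.316], 0.71)]
shift cm [ -9.52 -15.77  -3.58] turn [0.   0.   0.01] shift in goal axes [ -9.52 -15.77  -3.57] t 49.2
```

View pics/c9.png

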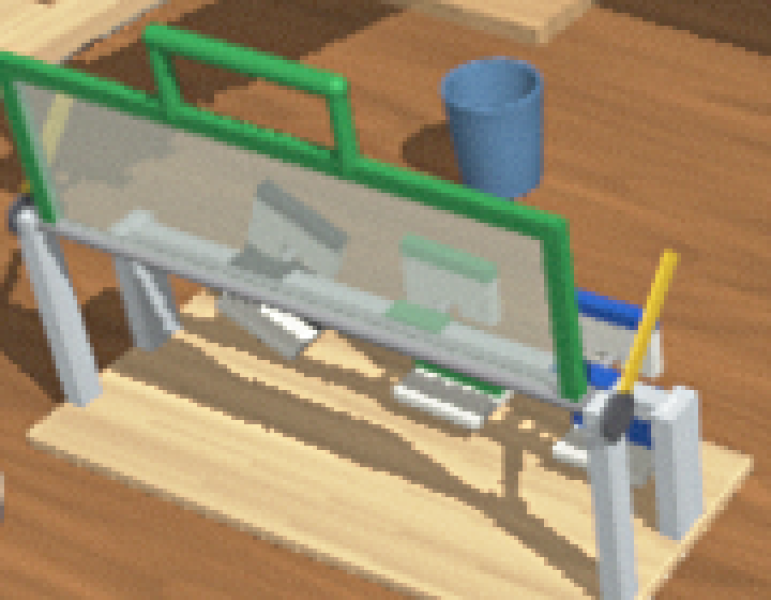

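The picture shows blue and green hanging level at about (620,330) and (450,280). Black, at about (300,230), is tipped some 25° and may still be swinging. I'll let a moment pass and look again.

Emit:
play_rows(plan=[[0,0.5,-0.5,0,0,0],[0,0.5,-0.5,0,0,0],[0,0,0,0,0,0],[0,0,0,0,0,0],[0,0,0,0,0,0],[0,0,0,0,0,0],[0,0,0,0,0,0],[0,0,0,0,0,0],[0,0,0,0,0,0],[0,0,0,0,0,0]])

```text
clock: 50.05
tool_pos: [0.5162, -0.3355, 0.3941]
orientation: [180.0, 0.0, -87.8]
force: [0.7, -0.3, 0.3]
opening: 0.0299
gripper_force: 0.0
```

Run:
```python
from h import *
for n in("scene","top"):
    s=snapshot(n);cv2.imwrite(f"pics/{n}10.png",s["frame"][:,:,::-1])
    for t in("black_slot","tile_black"): print(n,t,[(np.round(d["position"],3).tolist(),round(d["score"],2)) for d in spot_point(n,t) if d["position"][1]<0])
x0,y0,k=160,200,10
c=cv2.resize(cv2.imread("pics/scene10.png")[y0:y0+60,x0:x0+45],None,fx=k,fy=k,interpolation=3)
from itertools import product
P0=st(-.010,-.095,.1)  # slot on pin axis
for a,col in((0,(0,0,255)),(20,(0,255,255))):
    R=Ro.from_euler('z',SY,degrees=True)*Ro.from_euler('x',-a,degrees=True)
    for poly in ([(30,-32,0),(30,32,0),(30,32,10),(30,-32,10),(30,-32,0)],[(5,-32,10),(5,-32,110),(5,32,110),(5,32,68),(5,8,68),(5,8,76),(5,-8,76),(5,-8,52),(5,32,52),(5,32,10)]):
        P=[proj(s0,P0+R.apply(np.array(q)/1000-[0,0,.072])) for q in poly] if 0 else [proj(snapshot_s,P0+R.apply(np.array(q)/1000-[0,0,.072])) for q in poly] if 0 else []
d=cv2.resize(cv2.imread("pics/top10.png")[170:230,440:520],(350,262),interpolation=3)
z=np.zeros((600,800,3),np.uint8);z[:600,:450]=c;z[:262,450:]=d;cv2.imwrite("pics/c10.png",z)
```

```text
scene black_slot []
scene tile_black [([0.579, -0.367, 0.037], 0.56)]
top black_slot [([0.6, -0.234, 0.103], 0.23)]
top tile_black []
```

View pics/c10.png

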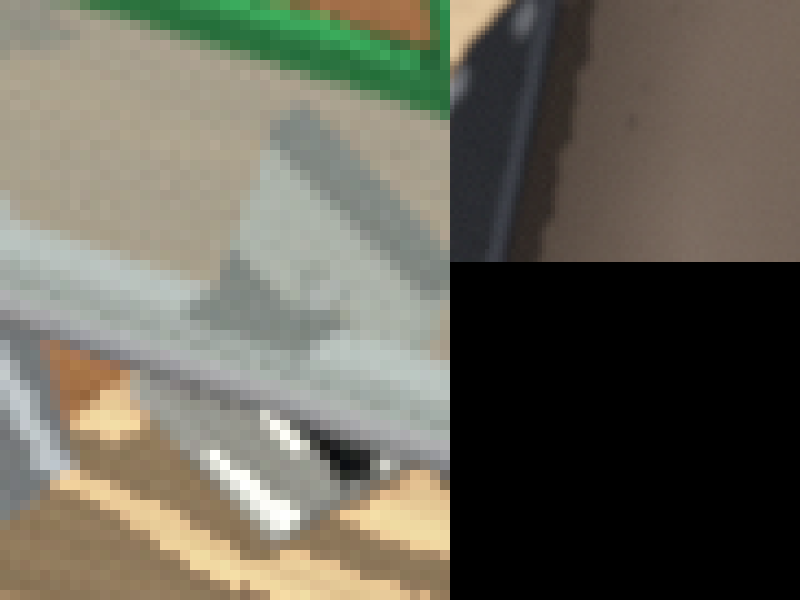

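Run:
```python
from h import *
s=snapshot("scene")
c,sn=np.cos(np.radians(SY)),np.sin(np.radians(SY));nx=np.array([c,sn,0])
def pl(u,v,xs):
    d=ray(s,u,v);o=s["position"];t=(nx@(st(xs,0,0)-o))/(nx@d);p=o+t*d
    w=p-st(0,0,0);return np.round([w@nx*1000,w@np.array([-sn,c,0])*1000,p[2]*1000],1)
for nm,(u,v),x in(("topL",(28.5,10.5),-.005),("topR",(44.5,29),-.005),("footL",(20.3,46),.02),("footR",(28,53.5),.02)):print(nm,pl(160+u,200+v,x))
# the same for pin black end / patch in picture with model
print([np.round(proj(s,st(x,-.095,.1))-[160,200],1) for x in(-.02,.017)],[np.round(proj(s,st(.017,y,.1))-[160,200],1) for y in (-.112,-.078)])
```

```text
topL [ -5.  -98.  158.3]
topR [ -5.  -53.1 111.7]
footL [  20.  -131.3   43.6]
footR [  20.  -107.8   25. ]
[array([36.4, 25.7]), array([27.8, 32.7])] [array([22.8, 31. ]), array([32.7, 34.3])]
```

Emit:
play_rows(plan=[[-1.5,0.3,0,0,0,0],[-3,0.5,0,0,0,0],[-3.8,0.5,0,0,0,0],[-3.8,0.5,0,0,0,0],[-3.8,0.5,0,0,0,0],[-3.8,0.5,0,0,0,0],[-3.8,0.5,0,0,0,0],[-3.8,0.5,0,0,0,0],[-3.8,0.5,0,0,0,0],[-3.8,0.5,0,0,0,0],[-3.8,0.5,0,0,0,0],[-3.8,0.5,0,0,0,0],[-3,0.5,0,0,0,0],[-1.5,0.2,0,0,0,0],[0,0,0,0,0,0],[0,0,0,0,0,0]])

```text
clock: 51.73
tool_pos: [0.4324, 0.1325, 0.3944]
orientation: [-180.0, 0.0, -87.6]
force: [-0.1, -0.8, 0.7]
opening: 0.0301
gripper_force: 0.0
```

Run:
```python
from h import *
for n in("scene","top"):
    s=snapshot(n);cv2.imwrite(f"pics/{n}11.png",s["frame"][:,:,::-1])
    for t in("black_slot","tile_black","pin_black"): print(n,t,[(np.round(d["position"],3).tolist(),round(d["score"],2)) for d in spot_point(n,t) if d["position"][1]<0])
x0,y0,k=155,195,7
c=cv2.resize(cv2.imread("pics/scene11.png")[y0:y0+68,x0:x0+57],None,fx=k,fy=k,interpolation=3)
x1,y1=455,165
d=cv2.resize(cv2.imread("pics/top11.png")[y1:y1+68,x1:x1+57],None,fx=k,fy=k,interpolation=3)
cv2.imwrite("pics/c11.png",np.hstack([c,d]))
```

```text
scene black_slot []
scene tile_black [([0.578, -0.356, 0.028], 0.62)]
scene pin_black [([0.587, -0.331, 0.099], 0.61)]
top black_slot [([0.576, -0.332, 0.101], 0.81)]
top tile_black [([0.574, -0.303, 0.034], 0.59)]
top pin_black [([0.582, -0.334, 0.091], 0.92)]
```

View pics/c11.png

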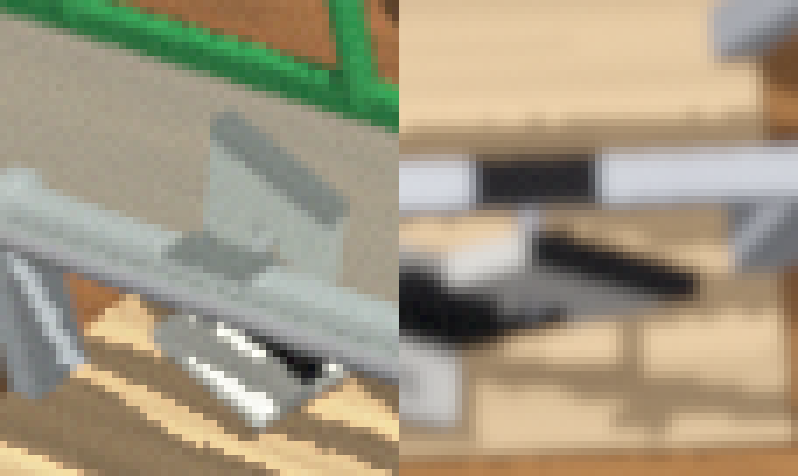

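The two pictures, 0.1 s apart, show black tilted opposite ways with its slot on the pin, so it is home but swinging. I'll sample the swing.

```bash
cat > sw.py <<'E'
from h import *
import sys
def strip(n):
    s=snapshot(n);t=get_obs()["clock"]
    im=s["frame"][165:233,455:512].astype(int)
    return t,s
for i in range(int(sys.argv[1])):
    s=snapshot("top");t=get_obs()["clock"]
    # dark pixels of lower half/top strip: mean column below rail
    r=s["frame"][195:225,440:515].astype(int).max(2)
    m=r<60
    v,u=np.nonzero(m);print(round(t,2),len(u),np.round([u.mean()+440,v.mean()+195],1) if len(u) else "")
E
python3 sw.py 12
```

```text
52.18 95 [474.1 205.8]
52.23 24 [470.1 209.5]
52.28 22 [470.5 209.5]
52.33 77 [474.8 206.5]
52.38 149 [472.6 206.1]
52.43 188 [470.4 206.6]
52.48 209 [468.5 206.9]
52.53 215 [467.9 206.8]
52.58 209 [468.3 206.8]
52.63 191 [470.1 206.6]
52.68 151 [472.4 206.2]
52.73 106 [474.  205.6]
```

Emit:
play_rows(plan=[[0,0,0,0,0,0],[0,0,0,0,0,0],[0,0,0,0,0,0],[0,0,0,0,0,0],[0,0,0,0,0,0],[0,0,0,0,0,0],[0,0,0,0,0,0],[0,0,0,0,0,0],[0,0,0,0,0,0],[0,0,0,0,0,0],[0,0,0,0,0,0],[0,0,0,0,0,0],[0,0,0,0,0,0],[0,0,0,0,0,0],[0,0,0,0,0,0],[0,0,0,0,0,0],[0,0,0,0,0,0],[0,0,0,0,0,0],[0,0,0,0,0,0],[0,0,0,0,0,0]])

```text
clock: 54.4
tool_pos: [0.4331, 0.1316, 0.3943]
orientation: [-180.0, 0.0, -87.8]
force: [-0.1, 0.0, -0.1]
opening: 0.0297
gripper_force: 0.0
```

```bash
python3 sw.py 12
```

```text
54.45 94 [474.2 205.8]
54.5 113 [474.3 205.6]
54.55 142 [472.8 206.2]
54.6 171 [471.7 206.5]
54.65 187 [470.  206.6]
54.7 196 [469.4 206.8]
54.75 192 [469.6 206.7]
54.8 184 [470.5 206.5]
54.85 161 [471.8 206.5]
54.9 144 [472.8 206.1]
54.95 113 [474.1 205.7]
55.0 111 [474.4 205.7]
```

It is decaying. I'll go on to the handle meanwhile.

Run:
```python
from h import *
goto([.680,-.234,.42],-87.8)
```

```text
shift cm [ 37.49 -23.27  -2.57] turn [ 0.   -0.    0.01] shift in goal axes [ 37.48 -23.27  -2.57] t 55.0
```

Emit:
play_rows(plan=[[1,-0.5,-0.5,0,0,0],[2,-1.2,-0.6,0,0,0],[2.6,-1.6,-0.7,0,0,0],[2.8,-1.8,-0.8,0,0,0],[2.8,-1.8,0,0,0,0],[2.8,-1.8,0,0,0,0],[2.8,-1.8,0,0,0,0],[2.8,-1.8,0,0,0,0],[2.8,-1.8,0,0,0,0],[2.8,-1.7,0,0,0,0],[2.8,-1.7,0,0,0,0],[2.6,-1.6,0,0,0,0],[2.4,-1.5,0,0,0,0],[2,-1.2,0,0,0,0],[1.4,-0.9,0,0,0,0],[0.8,-0.5,0,0,0,0],[0.3,-0.1,0,0,0,0],[0,0,0,0,0,0],[0,0,0,0,0,0]], grip=3.6)

```text
clock: 56.58
tool_pos: [0.6801, -0.2335, 0.4206]
orientation: [-180.0, 0.0, -87.8]
force: [0.4, 0.3, -0.1]
opening: 0.0362
gripper_force: 0.0
```

Run:
```python
from h import *
s=snapshot("scene")
for t in("cover_handle","tile_black","tile_green","tile_blue"): print(t,[(np.round(d["position"],3).tolist(),round(d["score"],2)) for d in spot_point("scene",t) if d["position"][1]<0])
goto([.680,-.234,.3215],-87.8)
```

```text
cover_handle [([0.684, -0.235, 0.321], 0.81), ([0.677, -0.236, 0.154], 0.54)]
tile_black [([0.578, -0.339, 0.028], 0.64)]
tile_green [([0.572, -0.215, 0.03], 0.79), ([0.575, -0.092, 0.024], 0.71)]
tile_blue [([0.576, -0.092, 0.027], 0.58), ([0.33, -0.363, -0.005], 0.39)]
shift cm [0.06 0.02 9.96] turn [-0.06 -0.    0.06] shift in goal axes [0.07 0.01 9.96] t 56.8
```

Emit:
play_rows(plan=[[0,0,0.8,0,0,0],[0,0,1.5,0,0,0],[0,0,1.8,0,0,0],[0,0,1.8,0,0,0],[0,0,1.5,0,0,0],[0,0,1.2,0,0,0],[0,0,0.8,0,0,0],[0,0,0.5,0,0,0],[0,0,0,0,0,0],[0,0,0,0,0,0],[0,0,0,0,0,0],[0,0,0,0,0,0],[0,0,0,0,0,0],[0,0,0,0,0,0],[0,0,0,0,0,0],[0,0,0,0,0,0],[0,0,0,0,0,0],[0,0,0,0,0,0],[0,0,0,0,0,0],[0,0,0,0,0,0]])

```text
clock: 58.5
tool_pos: [0.6803, -0.2341, 0.3213]
orientation: [180.0, 0.0, -87.8]
force: [1.1, 0.5, 1.2]
opening: 0.0362
gripper_force: 0.0
```

Emit:
play_rows(plan=[[0,0,0,0,0,0],[0,0,0,0,0,0],[0,0,0,0,0,0],[0,0,0,0,0,0],[0,0,0,0,0,0],[0,0,0,0,0,0],[0,0,0,0,0,0],[0,0,0,0,0,0],[0,0,0,0,0,0],[0,0,0,0,0,0],[0,0,0,0,0,0],[0,0,0,0,0,0],[0,0,0,0,0,0],[0,0,0,0,0,0],[0,0,0,0,0,0],[0,0,0,0,0,0],[0,0,0,0,0,0],[0,0,0,0,0,0],[0,0,0,0,0,0],[0,0,0,0,0,0]])

```text
clock: 60.17
tool_pos: [0.6803, -0.2341, 0.3213]
orientation: [-180.0, 0.0, -87.8]
force: [0.3, -0.0, -0.2]
opening: 0.036
gripper_force: 0.0
```

Run:
```python
from h import *
P=[]
for i in range(6):
    s=snapshot("scene");P.append([np.round(d["position"],3).tolist() for d in spot_point("scene","tile_black") if d["position"][1]<-.28 and d["position"][0]>.5])
print(P,get_obs()["tool_pos"],get_obs()["clock"])
q=np.radians(np.linspace(91,45,17));print([[0,round(float(a),2),round(float(b),2),0,0,0] for a,b in zip(16.5*np.diff(np.cos(q)),-16.5*np.diff(np.sin(q)))])
```

```text
[[[0.576, -0.334, 0.029]], [[0.577, -0.332, 0.027]], [[0.574, -0.334, 0.026]], [[0.576, -0.331, 0.028]], [[0.576, -0.329, 0.026]], [[0.573, -0.33, 0.031]]] [ 0.6803368  -0.23412789  0.32131065] 60.7667
[[0, 0.83, 0.01, 0, 0, 0], [0, 0.83, 0.05, 0, 0, 0], [0, 0.82, 0.09, 0, 0, 0], [0, 0.82, 0.13, 0, 0, 0], [0, 0.81, 0.17, 0, 0, 0], [0, 0.8, 0.21, 0, 0, 0], [0, 0.79, 0.25, 0, 0, 0], [0, 0.78, 0.29, 0, 0, 0], [0, 0.76, 0.33, 0, 0, 0], [0, 0.74, 0.37, 0, 0, 0], [0, 0.72, 0.4, 0, 0, 0], [0, 0.7, 0.44, 0, 0, 0], [0, 0.68, 0.47, 0, 0, 0], [0, 0.65, 0.51, 0, 0, 0], [0, 0.63, 0.54, 0, 0, 0], [0, 0.6, 0.57, 0, 0, 0]]
```

Black has settled, hanging level at (0.575,-0.332,0.028). I'll grip the bar and fold it to half open.

Emit:
play_rows(plan=[[0,0,0,0,0,0],[0,0,0,0,0,0],[0,0,0,0,0,0],[0,0,0,0,0,0],[0,0,0,0,0,0],[0,0,0,0,0,0]], grip=0.6)

```text
clock: 61.27
tool_pos: [0.6802, -0.2341, 0.3213]
orientation: [180.0, -0.0, -87.8]
force: [-0.6, -0.2, -0.3]
opening: 0.0124
gripper_force: 30.0
```

Emit:
play_rows(plan=[[0,0.83,0.01,0,0,0],[0,0.83,0.05,0,0,0],[0,0.82,0.09,0,0,0],[0,0.82,0.13,0,0,0],[0,0.81,0.17,0,0,0],[0,0.8,0.21,0,0,0],[0,0.79,0.25,0,0,0],[0,0.78,0.29,0,0,0]])

```text
clock: 61.93
tool_pos: [0.6147, -0.2368, 0.3092]
orientation: [-180.0, -0.0, -87.8]
force: [4.1, -0.2, 3.0]
opening: 0.013
gripper_force: 30.0
```

Emit:
play_rows(plan=[[0,0.76,0.33,0,0,0],[0,0.74,0.37,0,0,0],[0,0.72,0.4,0,0,0],[0,0.7,0.44,0,0,0],[0,0.68,0.47,0,0,0],[0,0.65,0.51,0,0,0],[0,0.63,0.54,0,0,0],[0,0.4,0.38,0,0,0],[0,0,0,0,0,0],[0,0,0,0,0,0]])

```text
clock: 62.77
tool_pos: [0.5612, -0.2386, 0.2736]
orientation: [179.8, 0.1, -87.8]
force: [0.0, -1.0, -2.7]
opening: 0.0128
gripper_force: 30.0
```

Run:
```python
from h import *
for n in("scene","top"):
    s=snapshot(n);cv2.imwrite(f"pics/{n}12.png",s["frame"][:,:,::-1])
    print(n,[(np.round(d["position"],3).tolist(),round(d["score"],2)) for d in spot_point(n,"cover_handle")])
o=get_obs();p=o["tool_pos"];h=st(.095,0,.155);dx=np.hypot(*(h-p)[:2]);print(p,o["force"],"q",np.degrees(np.arctan2(p[2]-.155,.6764-p[0])),"r",np.hypot(.6764-p[0],p[2]-.155))
z=cv2.imread("pics/scene12.png")[140:300,110:310];cv2.imwrite("pics/c12.png",cv2.resize(z,(750,600),interpolation=3))
```

```text
scene [([0.565, -0.241, 0.272], 0.89), ([0.72, 0.373, -0.001], 0.18)]
top [([0.562, -0.237, 0.27], 0.54), ([0.576, -0.333, 0.101], 0.37)]
[ 0.56180597 -0.23854448  0.27412831] [-2.59613007  0.23630511 -0.23069387] q 46.11141621719994 r 0.16529775252199883
```

View pics/c12.png

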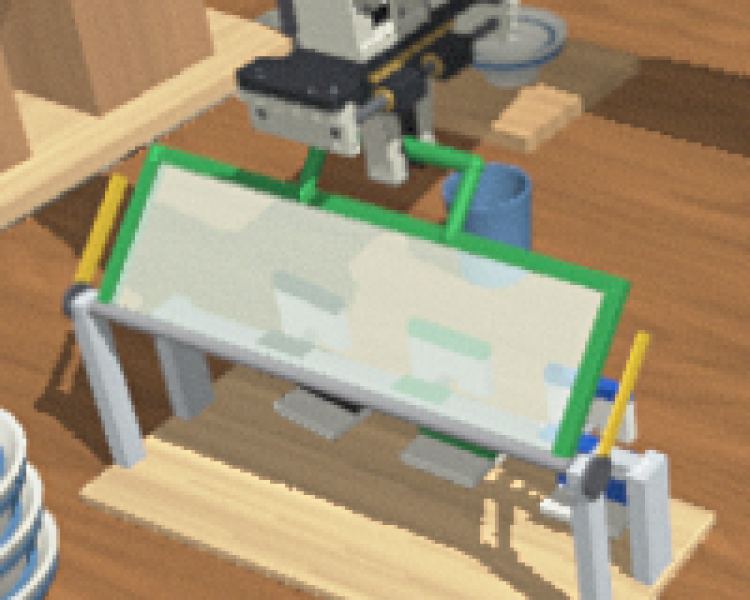

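The frame edges run close to parallel with the yellow strips (right side (570,455)-(620,285) against (602,470)-(642,335)), and all the tiles hang level. The reading is 46.1°, so I'll go about 1° lower and release.

Emit:
play_rows(plan=[[0,0.1,0.1,0,0,0],[0,0.1,0.12,0,0,0],[0,0,0,0,0,0],[0,0,0,0,0,0]])

```text
clock: 63.3
tool_pos: [0.5614, -0.2386, 0.2736]
orientation: [-179.9, -0.0, -87.8]
force: [-1.9, 2.9, 5.4]
opening: 0.013
gripper_force: 30.0
```

Emit:
play_rows(plan=[[0,0,0,0,0,0],[0,0,0,0,0,0],[0,0,0,0,0,0],[0,0,-0.4,0,0,0],[0,0,-1,0,0,0],[0,0,-2,0,0,0],[0,0,-3,0,0,0],[0,0,-3,0,0,0],[0,0.5,-3,0,0,0],[-1,1,-2,0,0,0],[-2,1.5,0,0,0,0],[-3,2,0,0,0,0],[-3.5,2,0,0,0,0],[-3.5,2,0,0,0,0],[-3.5,1.5,0,0,0,0],[-3.5,0,0,0,0,0],[-3.5,0,0,0,0,0],[-3,0,0,0,0,0],[-1.5,0,0,0,0,0],[0,0,0,0,0,0]], grip=2.6)

```text
clock: 64.97
tool_pos: [0.4449, 0.0394, 0.4176]
orientation: [-179.9, 0.0, -87.6]
force: [0.9, -1.3, -0.4]
opening: 0.0263
gripper_force: 0.0
```

Run:
```python
from h import *
for n in("scene","top"):
    s=snapshot(n);cv2.imwrite(f"pics/{n}13.png",s["frame"][:,:,::-1])
    for t in("cover_handle","tile_blue","tile_green","tile_black","bowl","bottle","cup"): print(n,t,[(np.round(d["position"],3).tolist(),round(d["score"],2)) for d in spot_point(n,t) if d["position"][1]<0 or t in("bowl","bottle","cup")][:3])
z=cv2.imread("pics/scene13.png")[140:300,110:310];cv2.imwrite("pics/c13.png",cv2.resize(z,(750,600),interpolation=3))
```

```text
scene cover_handle [([0.566, -0.237, 0.276], 0.8)]
scene tile_blue [([0.574, -0.09, 0.026], 0.61)]
scene tile_green [([0.572, -0.213, 0.027], 0.65)]
scene tile_black [([0.574, -0.332, 0.026], 0.57)]
scene bowl [([0.734, 0.186, 0.004], 0.87), ([0.57, -0.096, 0.102], 0.15)]
scene bottle [([0.563, -0.24, 0.274], 0.7), ([0.714, 0.372, 0.001], 0.58), ([0.574, -0.33, 0.025], 0.21)]
scene cup [([0.329, -0.364, -0.002], 0.74)]
top cover_handle [([0.562, -0.237, 0.271], 0.82), ([0.581, -0.237, 0.0], 0.26)]
top tile_blue []
top tile_green [([0.572, -0.215, 0.026], 0.7)]
top tile_black [([0.574, -0.332, 0.03], 0.66)]
top bowl []
top bottle [([0.714, 0.376, -0.002], 0.97), ([0.601, -0.233, 0.103], 0.41)]
top cup [([0.327, -0.367, -0.001], 0.85)]
```

View pics/c13.png

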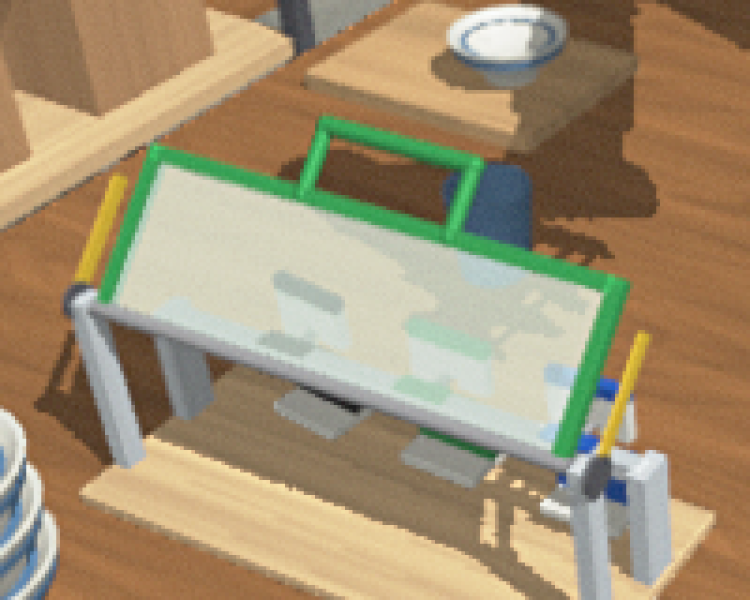

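The picture shows the cover standing free along the strips at about 46°, all three tiles hanging level, and the bowl, bottle and cup where they were. I'll hand in the job.

```bash
python3 -c "
from plant import *
print(close_job())"
```

```text
the job is handed in; nothing more can be done
None
```

The blue, green and black tiles hang home on their own pins, the cover is left half open at about 46° (target 45°) along the yellow strips, and the job is handed in, with the bowl, bottle and cup where they were.

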